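# Draw the stop pins and tip the tray of blanks into the bin

## Task

Unload the tipping tray: draw every stop pin straight up out of its sleeve and put the pins in the red caddy, and pull the yellow bin up so that its low front sits under the tray's lip. Only when all the pins are in the caddy, raise the tray by its red handle so that the brass blanks slide off into the bin, then lower the tray level again. Every blank must end in the yellow bin, and the other tools on the bench stay where they are.

Things in the scene. Friction and masses are not known exactly. Their poses are not given: they have to be found in the camera images.
- station: fixed blue unloading station with a dark steel block 250 mm wide and 75 mm tall under the outlet of the tipping tray. Origin on the table directly below the tray's hinge line; its +x points out of the tray's open end (discharge direction), y along the hinge, z up. The hinge line is 81 mm above the table.
- tray (a joint): angle of the aluminium tipping tray, rad: 0 level, up to a stop at 1.15 as its red handle is raised; turns about the hinge line and falls back if let go. Level, its floor is 84 mm above the table, from 148 mm behind to 12 mm in front of the hinge, 224 mm wide; rims 115 mm above the table at back and sides; open front with 30 mm notches for the pins. Blanks slide at about 0.45 to 0.7.
- tray_handle (a point): middle of the tray's round red handle bar, 12 mm thick and 110 mm long, parallel to the hinge; when level it is 199 mm behind the hinge and 115 mm above the table, with a 39 mm gap between bar and tray wall (moves with the tray; the bar can turn in a grip).
- lip (a point): middle of the tray's open end when level, 84 mm above the table, 12 mm in front of the hinge (fixed to the station).
- caddy: loose red open box for the pins, 0.8 kg, 180 (x) x 130 (y) x 90 mm tall, 5 mm walls and floor; origin in the centre of its underside.
- bin: loose yellow catch bin, 0.4 to 0.65 kg, 170 (x) x 250 (y) mm; low front wall (its -x side, 55 mm tall) belongs under the tray's lip; sides 85 mm, back wall (+x side) 110 mm tall; walls 6 mm, back 10 mm, floor 6 mm. Origin in the centre of its underside. Slides on the table when pulled by its tab; its front can go in until it meets the steel block at the hinge line.
- bin_tab (a point): centre of the black grip tab on top of the bin's back wall, 10 mm thick (bin x), 70 mm wide (bin y), 22 mm tall, 121 mm above the bin's underside and 80 mm from its origin along bin +x.
- pin1: steel stop pin, 0.24 to 0.36 kg, may be absent: shaft 22 mm thick, 110 mm long, then a round head 30 mm thick, 30 mm long, yellow band. Origin in its middle, 70 mm from its foot, z along it to the head. At first in a sleeve (23.5 mm bore, 60 mm deep, mouth 75 mm above the table), foot 15 mm and head 125 to 155 mm above the table, 26 mm behind the hinge, at station y = -78 mm.
- pin2: steel stop pin, 0.24 to 0.36 kg, may be absent: shaft 22 mm thick, 110 mm long, then a round head 30 mm thick, 30 mm long, yellow band. Origin in its middle, 70 mm from its foot, z along it to the head. At first in a sleeve (23.5 mm bore, 60 mm deep, mouth 75 mm above the table), foot 15 mm and head 125 to 155 mm above the table, 26 mm behind the hinge, at station y = -26 mm.
- pin3: steel stop pin, 0.24 to 0.36 kg, may be absent: shaft 22 mm thick, 110 mm long, then a round head 30 mm thick, 30 mm long, yellow band. Origin in its middle, 70 mm from its foot, z along it to the head. At first in a sleeve (23.5 mm bore, 60 mm deep, mouth 75 mm above the table), foot 15 mm and head 125 to 155 mm above the table, 26 mm behind the hinge, at station y = 26 mm.
- pin4: steel stop pin, 0.24 to 0.36 kg, may be absent: shaft 22 mm thick, 110 mm long, then a round head 30 mm thick, 30 mm long, yellow band. Origin in its middle, 70 mm from its foot, z along it to the head. At first in a sleeve (23.5 mm bore, 60 mm deep, mouth 75 mm above the table), foot 15 mm and head 125 to 155 mm above the table, 26 mm behind the hinge, at station y = 78 mm.
- blank1: loose brass blank, 36 (x) x 60 (y) x 28 mm tall, 0.13 kg, lying on the tray at the start; origin in the centre of its underside. May be absent.
- blank2: loose brass blank, 36 (x) x 60 (y) x 28 mm tall, 0.13 kg, lying on the tray at the start; origin in the centre of its underside. May be absent.
- blank3: loose brass blank, 36 (x) x 60 (y) x 28 mm tall, 0.13 kg, lying on the tray at the start; origin in the centre of its underside. May be absent.
- blank4: loose brass blank, 36 (x) x 60 (y) x 28 mm tall, 0.13 kg, lying on the tray at the start; origin in the centre of its underside. May be absent.
- blank5: loose brass blank, 36 (x) x 60 (y) x 28 mm tall, 0.13 kg, lying on the tray at the start; origin in the centre of its underside. May be absent.
- spray: bystander: pink spray bottle with blue head, 76 mm across, 170 mm tall
- wrench: bystander: wrench lying on the table, 190 mm
- screwdriver: bystander: screwdriver lying on the table
- oilcan: bystander: grey can, 60 mm across, 130 mm tall
- hammer: bystander: hammer lying on the table
Not all that is in view belongs to the job. What is shaped like the pin3 but blue is not meant.

How it is judged (in metres and radians):
On the way, in this order (a step that is already met when the one before it is completed fails the run):
1. every pin is in the caddy (x of pin1 in the frame of caddy between -0.088 and 0.088 m and y of pin1 in the frame of caddy between -0.063 and 0.063 m and height (world z) of each of pin1, pin2, pin3, pin4 below 0.11 m and x of pin2 in the frame of caddy between -0.088 and 0.088 m and y of pin2 in the frame of caddy between -0.063 and 0.063 m and x of pin3 in the frame of caddy between -0.088 and 0.088 m and y of pin3 in the frame of caddy between -0.063 and 0.063 m and x of pin4 in the frame of caddy between -0.088 and 0.088 m and y of pin4 in the frame of caddy between -0.063 and 0.063 m), for 0.2 s.
2. the tray has been tipped up by more than 0.4 rad, with all the pins in the caddy and the bin in front of the lip (all of step 1 and value of joint tray above 0.4 rad and x of bin in the frame of station below 0.12 m and angle between the x axis of bin and the x axis of station, either way round below 0.25 rad and y of bin in the frame of station between -0.04 and 0.04 m), for 0.2 s.
At the end, for the whole second after the job is handed in: Every pin rests in the caddy (its middle inside the walls and less than 110 mm above the table), every blank lies at rest within the walls of the upright bin, and the tray is level again (within 0.06 rad) (all of step 1 and value of joint tray below 0.06 rad and angle between bin's own z axis and vertical below 0.1 rad and linear speed of each of pin1, pin2, pin3, pin4, blank1, blank2, blank3, blank4, blank5 below 0.05 m/s and x of blank1 in the frame of bin between -0.08 and 0.08 m and y of blank1 in the frame of bin between -0.122 and 0.122 m and z of blank1 in the frame of bin between -0.005 and 0.085 m and x of blank2 in the frame of bin between -0.08 and 0.08 m and y of blank2 in the frame of bin between -0.122 and 0.122 m and z of blank2 in the frame of bin between -0.005 and 0.085 m and x of blank3 in the frame of bin between -0.08 and 0.08 m and y of blank3 in the frame of bin between -0.122 and 0.122 m and z of blank3 in the frame of bin between -0.005 and 0.085 m and x of blank4 in the frame of bin between -0.08 and 0.08 m and y of blank4 in the frame of bin between -0.122 and 0.122 m and z of blank4 in the frame of bin between -0.005 and 0.085 m and x of blank5 in the frame of bin between -0.08 and 0.08 m and y of blank5 in the frame of bin between -0.122 and 0.122 m and z of blank5 in the frame of bin between -0.005 and 0.085 m); the robot touches nothing.
It fails at once if the tray is raised by more than 0.25 rad while a pin still stands in its sleeve (value of joint tray above 0.25 rad and ((z of pin1 in the frame of station below 0.14 m and y of pin1 in the frame of station between -0.1 and 0.1 m and x of pin1 in the frame of station between -0.036 and -0.016 m) or (z of pin2 in the frame of station below 0.14 m and y of pin2 in the frame of station between -0.1 and 0.1 m and x of pin2 in the frame of station between -0.036 and -0.016 m) or (z of pin3 in the frame of station below 0.14 m and y of pin3 in the frame of station between -0.1 and 0.1 m and x of pin3 in the frame of station between -0.036 and -0.016 m) or (z of pin4 in the frame of station below 0.14 m and y of pin4 in the frame of station between -0.1 and 0.1 m and x of pin4 in the frame of station between -0.036 and -0.016 m))).
It fails at once if a bystander (spray bottle, wrench, screwdriver, can, hammer) is moved by more than 40 mm (distance of any of spray, wrench, screwdriver, oilcan, hammer from where it was at the start of the episode above 0.04 m).
Of pin1, pin2, pin3, pin4 only 3 to 4 are there at a start; the rules pass over those that are not, and their reading is None.
Of blank1, blank2, blank3, blank4, blank5 only 3 to 5 are there at a start; the rules pass over those that are not, and their reading is None.
At some moment in a run one of caddy may be knocked a few centimetres aside while the robot is not near it.
Once in a run the grip may slacken for a moment while it holds something.
It also fails if it takes over 210 s, if anything falls off the work surface, if the arm or the gripper's body presses on something with over 40 N, if the wrist force passes 120 N, or if a joint passes its speed limit or range.

## Robot

A 6-joint arm with a two-finger parallel gripper is mounted at the origin on the work surface. World frame = base frame: x ahead of the robot, y to its left, z up, the work surface at z = 0. Lengths are in mm, angles in rad, forces in N, time in s.
With the tool pointing down it reaches from about 300 to 775 mm from the base axis. Payload 14.6 kg.
Tool frame: the origin (TCP) lies at the very end of the fingers, on their centre line; the grasp point (between the pads) lies 19 mm behind it; z points along the fingers, x is the direction in which the jaws open and shut, and the axes are right-handed (so a half turn about z gives the same grasp; the last joint's range is limited). The gripper opens to 85 mm and grips with 20 to 120 N. Pads are 22 mm wide; open, the fingers measure 114 mm over their backs; the gripper's body (76 mm by 85 mm) begins 54 mm behind the grasp point. The pads swing forward as they close: fully open they stand 13 mm farther back than shut.
Start: joints at [-1.175, 0.3, 1.521, -0, 1.321, -0.067], TCP at [245.542, -492.136, 195.781] pointing down, gripper open.
Joint ranges: [-3.03, 3.03], [-0.79, 2.21], [0.23, 2.52], [-1.04, 4.18], [0, 3.07], [-2.55, 2.55]. Speed limits (rad/s): [2.22, 2.22, 2.57, 3.14, 3.14, 3.14].

## Interface

Orientations are given as [roll, pitch, yaw] about the fixed x, y, z axes, in that order (R = Rz(yaw) Ry(pitch) Rx(roll)).
In Python, from plant import robot gives the robot as it stands. The module is installed in compiled form; this text tells all that it offers.
- The arm moves only by the tool carry_out, never from a script. Its argument "moves" is a list of rows, each a list of 5 numbers: the shift along the tool's x, y, z in mm, then the turn about the tool's z in rad, then the opening, from 0 (shut) to 1 (fully open). In form: [[x, y, z, spin, grip], ...]. A call has 1 to 8 rows; each row is the pose to reach, as a shift and turn from the pose measured when the call began, along the tool's axes at that moment; what a row does not reach only later rows make up. A row lasts 1/12 s, in which the tool goes at most 41.7 mm and 7.16 degrees, less where a joint would pass 70% of its speed; a pose out of reach is approached as far as the arm can. A call with a gripper value outside its range is refused whole. The fingers move at their own pace and stop on an object; "squeeze" is the grip in N (left out, the last holds). Time passes only in rows, so rows that repeat a pose let the fingers close. It gives the time, the measured TCP pose, the force and the opening at its end, in the units of the state.
- robot.get_obs(): the state, without advancing time (a new reading comes with each control period).
- robot.get_image(name): name is "side" or "top" or "wrist"; returns the picture (480x640x3 uint8, red, green, blue); there is no depth.
- robot.camera_info(name): a dict with "mtx" (3x3 intrinsics, pixels), "k1" (the pictures are not rectified: a ray, as slopes to the right and down, at radius r is drawn at 1 + k1 r^2 times it, then the intrinsics apply), "rvec" (rotation vector, rad) and "tvec" (3), from world to camera coordinates, as OpenCV has them; the wrist camera has in their place "mount" (4x4, takes a point from camera to tool coordinates, whose origin is the TCP and whose axes are the tool frame's). Camera axes: x right, y down, z forward; pixel columns grow to the right and rows downward; lengths in mm; the calibration is good to about 2 mm. A picture is of the moment at which its call begins: read the wrist's pose just before it. camera_info takes no time and is no camera call.
- robot.job_done(): hands the job in, once; it reports no verdict.
The state is a dict: "time": time; "joint_positions": joint angles; "qd": joint speeds; "effort": joint torques, N m; "tcp_pos": TCP position; "eef_rot": TCP orientation; "wrist_force": force on the tool from outside, world axes, zero at the start; "ft_torque": the same for the moment, N m; "opening": finger opening in mm.
Only numpy, scipy, OpenCV 4.12 (cv2) and the standard library are available. Lean on these libraries where they do the work, as an engineer would, in place of code of your own. Each camera call takes 0.05 s, during which the arm holds its last target.

## Working session

There is one attempt and no reset: what is moved stays moved. The work goes in short steps, Python scripts to look and compute and a tool call to move; the robot and the scene stay as the last step left them, time stands still between calls to the robot, and variables do not carry over. Pictures are saved under pics/ and viewed, and the job is handed in when it is done.

Besides the shell and the picture viewer there is one more tool, called after "Emit:" as name([rows], argument=value, ...), one row to a line, values as JSON. carry_out: Moves the arm, as the interface text tells. Its arguments: {"type":"object","properties":{"moves":{"type":"array"},"squeeze":{"type":"number"}},"required":["moves"]}

```bash
mkdir -p pics; python3 - <<'E'
from plant import robot
import cv2
print(robot.get_obs())
for n in ["side","top","wrist"]:
    print(n,robot.camera_info(n))
    cv2.imwrite(f"pics/{n}0.png",robot.get_image(n)[:,:,::-1])
E
```

```text
{'time': 0.0, 'joint_positions': array([-1.17459551e+00,  3.00475791e-01,  1.52159174e+00,  6.15135324e-06,
        1.32072285e+00, -6.65897599e-02]), 'qd': array([ 0.00108666,  0.00177141, -0.00063313, -0.00209842,  0.00033286,
       -0.00042735]), 'effort': array([ 1.99409864e-03, -5.43508065e+01, -3.61799812e+01, -9.28545433e-06,
        4.02799735e-03,  1.37071005e-06]), 'tcp_pos': array([ 245.43933248, -491.87980062,  195.21426347]), 'eef_rot': array([-3.14150701e+00,  1.19468132e-03, -1.10800723e+00]), 'wrist_force': array([-0.42426236,  0.08708102,  0.31185674]), 'ft_torque': array([-0.00532309, -0.02919255, -0.00721856]), 'opening': 85.25250275873744}
side {'mtx': array([[556.86465249,   0.        , 319.12160953],
       [  0.        , 556.86465249, 236.7407055 ],
       [  0.        ,   0.        ,   1.        ]]), 'k1': -0.0449891132740625, 'rvec': array([ 0.406464  , -2.70498529,  1.27103917]), 'tvec': array([ 513.76819081,  204.05527412, 1371.06232835])}
top {'mtx': array([[438.06949987,   0.        , 313.73636578],
       [  0.        , 438.06949987, 239.77089882],
       [  0.        ,   0.        ,   1.        ]]), 'k1': -0.06194034020255843, 'rvec': array([ 2.17372912, -2.15973358,  0.10160824]), 'tvec': array([ -66.01513305,  562.6728353 , 1122.54030071])}
wrist {'mtx': array([[344.75480992,   0.        , 317.90950328],
       [  0.        , 344.75480992, 237.79916185],
       [  0.        ,   0.        ,   1.        ]]), 'k1': -0.0621615546026352, 'mount': array([[ 9.99999084e-01,  1.89610779e-04, -1.34051715e-03,
        -1.50940926e+00],
       [ 1.92653823e-04,  9.60138775e-01,  2.79523696e-01,
        -7.06166538e+01],
       [ 1.34008319e-03, -2.79523698e-01,  9.60137858e-01,
        -1.78762909e+02],
       [ 0.00000000e+00,  0.00000000e+00,  0.00000000e+00,
         1.00000000e+00]])}
```

View pics/top0.png

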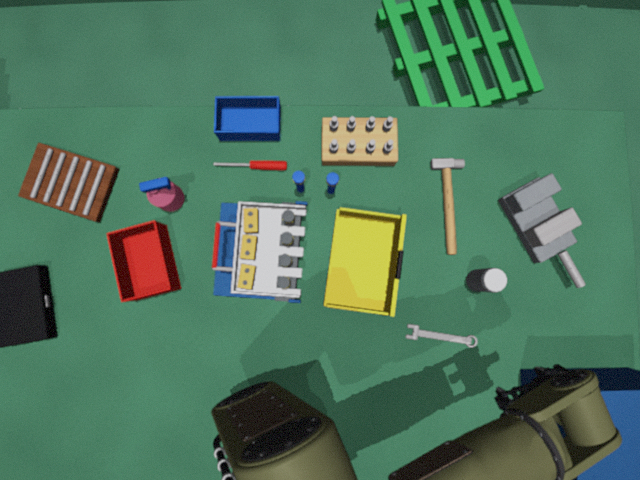

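View pics/side0.png

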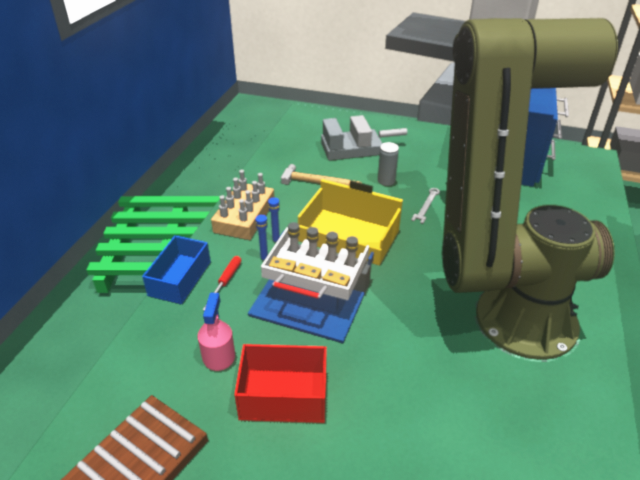

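View pics/wrist0.png

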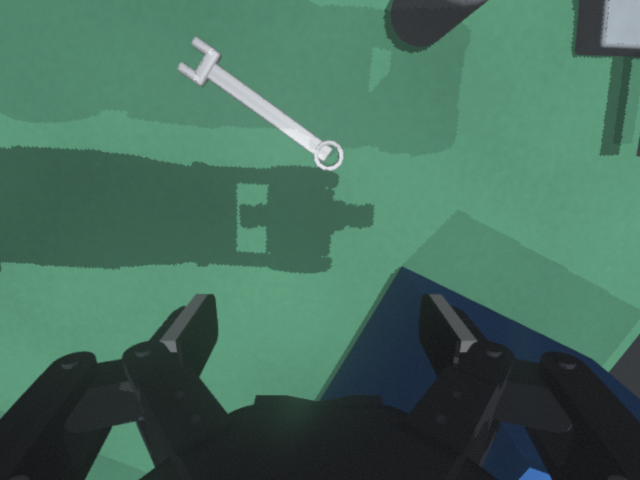

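The top view has the tray at (265,250), 4 pins at x≈288, and 3 blanks visible. It also shows the bin at (365,262), the caddy at (143,261), and blue decoy pins at (300,182) and (332,182).

```bash
cat > h.py <<'E'
import numpy as np, cv2
from plant import robot
from scipy.spatial.transform import Rotation as Rn
def cam(n):
    i=robot.camera_info(n); K=i["mtx"];k1=i["k1"]
    if "mount" in i:
        o=robot.get_obs(); T=np.eye(4); T[:3,:3]=Rn.from_euler('xyz',o["eef_rot"]).as_matrix(); T[:3,3]=o["tcp_pos"]
        C=T@i["mount"]; return K,k1,C[:3,:3],C[:3,3]
    R=cv2.Rodrigues(i["rvec"])[0]; return K,k1,R.T,-R.T@i["tvec"]
def ray(c,uv):
    K,k1,R,p=c
    uv=np.atleast_2d(np.array(uv,float))
    n=cv2.undistortPoints(uv[:,None],K,np.array([k1,0,0,0,0.]))[:,0]
    return p,(R@np.c_[n,np.ones(len(n))].T).T
def onz(c,uv,z):
    p,d=ray(c,uv); return p+d*((z-p[2])/d[:,2])[:,None]
def proj(c,P):
    K,k1,R,p=c
    P=np.atleast_2d(np.array(P,float))
    rv=cv2.Rodrigues(R.T)[0]
    return cv2.projectPoints(P,rv,-R.T@p,K,np.array([k1,0,0,0,0.]))[0][:,0]
def shot(n,f=None):
    c=cam(n); im=robot.get_image(n)[:,:,::-1].copy()
    if f: cv2.imwrite(f"pics/{f}.png",im)
    return c,im
def crop(im,x0,y0,x1,y1,s,f):
    cv2.imwrite(f"pics/{f}.png",cv2.resize(im[y0:y1,x0:x1],None,fx=s,fy=s,interpolation=cv2.INTER_CUBIC))
E
python3 - <<'E'
from h import *
im=cv2.imread("pics/top0.png"); crop(im,200,190,420,325,3.6,"topc")
im=cv2.imread("pics/side0.png"); crop(im,220,170,420,345,3.4,"sidec")
c=cam("top")
im=cv2.imread("pics/top0.png"); h=cv2.cvtColor(im,cv2.COLOR_BGR2HSV)
for n,lo,hi in [("red",(0,180,80),(8,255,255)),("yel",(24,180,80),(34,255,255)),("blue",(100,150,60),(120,255,255))]:
    m=cv2.inRange(h,lo,hi)
    for q in cv2.findContours(m,cv2.RETR_EXTERNAL,cv2.CHAIN_APPROX_NONE)[0]:
        if cv2.contourArea(q)>150:print(n,cv2.contourArea(q),cv2.minAreaRect(q),cv2.boxPoints(cv2.minAreaRect(q)).round(1).tolist())
E
```

```text
red 3510.0 ((138.7941131591797, 261.3235168457031), (72.56324005126953, 51.737918853759766), 77.47119140625) [[105.69999694824219, 231.5], [156.1999969482422, 220.3000030517578], [171.89999389648438, 291.1000061035156], [121.4000015258789, 302.3999938964844]]
red 262.5 ((268.0, 165.0), (8.0, 36.0), 90.0) [[250.0, 161.0], [286.0, 161.0], [286.0, 169.0], [250.0, 169.0]]
yel 265.5 ((369.78118896484375, 217.72439575195312), (62.191680908203125, 9.544106483459473), 5.617579936981201) [[338.3999938964844, 219.39999389648438], [339.29998779296875, 209.89999389648438], [401.20001220703125, 216.0], [400.29998779296875, 225.5]]
blue 2826.0 ((608.0, 434.0), (90.0, 62.0), 90.0) [[577.0, 389.0], [639.0, 389.0], [639.0, 479.0], [577.0, 479.0]]
blue 382.0 ((243.99998474121094, 285.0), (59.88866424560547, 23.76407814025879), 4.573921203613281) [[213.1999969482422, 294.5], [215.10000610351562, 270.79998779296875], [274.79998779296875, 275.5], [272.8999938964844, 299.20001220703125]]
blue 474.5 ((226.0655975341797, 246.27870178222656), (13.580361366271973, 38.74929428100586), 5.19442892074585) [[217.5, 265.0], [221.10000610351562, 226.39999389648438], [234.60000610351562, 227.60000610351562], [231.10000610351562, 266.20001220703125]]
blue 244.5 ((228.08628845214844, 211.79188537597656), (15.246869087219238, 17.954256057739258), 4.085616588592529) [[219.8000030517578, 220.1999969482422], [221.10000610351562, 202.3000030517578], [236.3000030517578, 203.39999389648438], [235.10000610351562, 221.3000030517578]]
blue 261.5 ((154.0083465576172, 184.0641326904297), (11.683639526367188, 30.006690979003906), 82.56858825683594) [[138.39999389648438, 180.1999969482422], [168.10000610351562, 176.3000030517578], [169.60000610351562, 187.89999389648438], [139.89999389648438, 191.8000030517578]]
blue 2789.5 ((246.5, 118.0), (44.0, 65.0), 90.0) [[214.0, 96.0], [279.0, 96.0], [279.0, 140.0], [214.0, 140.0]]
```

View pics/topc.png

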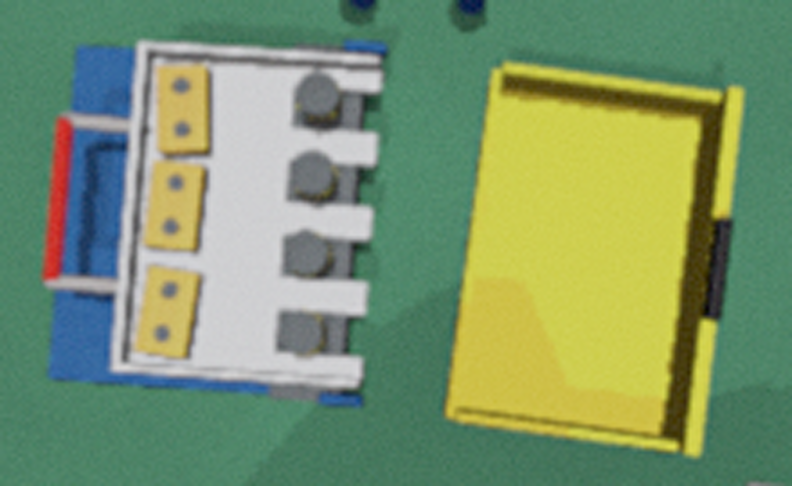

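View pics/sidec.png

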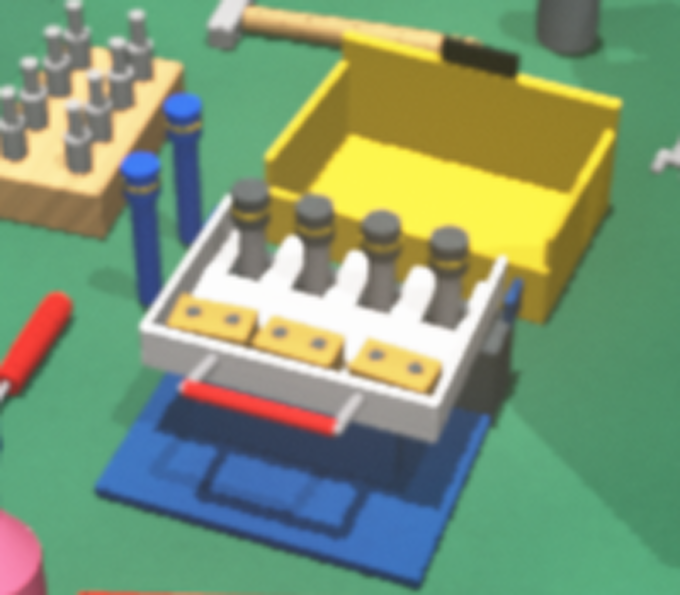

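```bash
cat > fit.py <<'E'
from h import *
def rigid2(S,W):
    S=np.array(S,float);W=np.array(W,float)
    s0=S.mean(0);w0=W.mean(0);a=S-s0;b=W-w0
    th=np.arctan2((a[:,0]*b[:,1]-a[:,1]*b[:,0]).sum(),(a*b).sum())
    R=np.array([[np.cos(th),-np.sin(th)],[np.sin(th),np.cos(th)]])
    t=w0-R@s0
    return th,t,W-(S@R.T+t)
E
python3 - <<'E'
from fit import *
c=cam("top")
f=lambda u,v:(200+u/3.6,190+v/3.6)
L=[((-154,118),(140,42),115),((-154,-118),(113,372),115),((12,118),(383,62),115),((12,-118),(361,387),115),
((-205,55),(62,118),115),((-205,-55),(45,281),115)]
S=[l[0] for l in L];W=[onz(c,f(*l[1]),l[2])[0,:2] for l in L]
th,t,r=rigid2(S,W);print("station",th,t);print(r.round(1))
R=np.array([[np.cos(th),-np.sin(th)],[np.sin(th),np.cos(th)]])
for y in(-78,-26,26,78):
  w=R@[-26,y]+t; print(y,w.round(1),((proj(c,[[*w,155],[*w,125]])-[200,190])*3.6).round(0).tolist(), proj(cam("side"),[[*w,155]]).round(1))
# bin: front wall corners top z=55, back wall top 110; sides
L=[((-85,125),(492,70),55),((-85,-125),(447,417),55),((85,125),(743,88),110),((85,-125),(700,456),110),((75,125),(727,88),110),((75,-125),(685,453),110)]
S=[l[0] for l in L];W=[onz(c,f(*l[1]),l[2])[0,:2] for l in L]
th2,t2,r=rigid2(S,W);print("bin",th2,t2);print(r.round(1))
R2=np.array([[np.cos(th2),-np.sin(th2)],[np.sin(th2),np.cos(th2)]])
print("bin in station",R.T@(t2-t),th2-th, "tab",R2@[80,0]+t2, ((proj(c,[[*(R2@[80,0]+t2),132]])-[200,190])*3.6))
im=cv2.imread("pics/top0.png"); crop(im,90,200,200,320,5,"cad")
for uv,p in (((397,262),110),):pass
E
```

```text
station -1.6340267511244324 [525.79842732 -26.22665688]
[[-6.   1.5]
 [ 5.7 -0.5]
 [-8.5  1.2]
 [ 7.7 -0.9]
 [ 1.  -1.4]
 [ 0.1  0.1]]
-78 [449.6   4.7] [[303.0, 334.0], [306.0, 334.0]] [[352.8 238. ]]
-26 [501.5   1.4] [[309.0, 254.0], [312.0, 256.0]] [[332.8 233.2]]
26 [553.4  -1.9] [[315.0, 174.0], [318.0, 179.0]] [[313.3 228.6]]
78 [605.3  -5.2] [[321.0, 95.0], [324.0, 102.0]] [[294.2 224. ]]
bin -1.697632891045002 [ 505.18129169 -189.70042372]
[[-0.5 -0.1]
 [ 0.6 -0.5]
 [ 0.3 -0.3]
 [-0.1  0.1]
 [-1.   0.7]
 [ 0.6  0.2]]
bin in station [164.44984631 -10.2463055 ] -0.06360613992056963 tab [ 495.06155114 -269.05778539] [[720.65115425 267.78446416]]
```

View pics/cad.png

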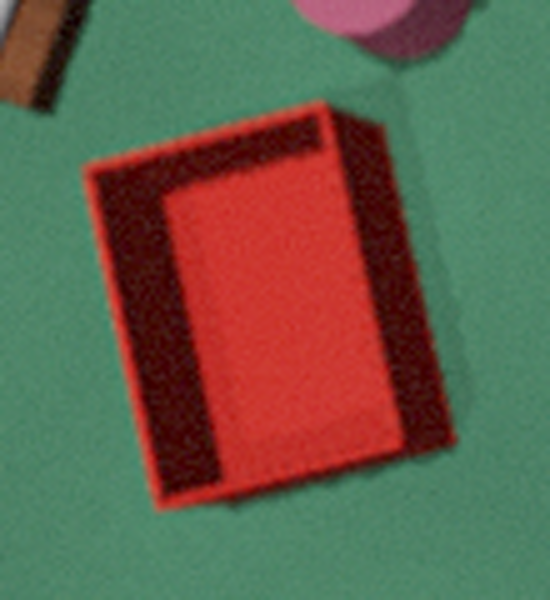

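```bash
python3 - <<'E'
from fit import *
c=cam("top")
f=lambda u,v:(90+u/5,200+v/5)
L=[((90,65),(326,101)),((90,-65),(85,165)),((-90,65),(405,445)),((-90,-65),(158,510))]
# image up=world +x ; right = -y
W=[onz(c,f(*l[1]),90)[0,:2] for l in L]; print(np.round(W,1))
S=[(90,-65),(90,65),(-90,-65),(-90,65)]
th,t,r=rigid2(S,W);print("caddy",th,t,r.round(1))
print("spray",onz(c,(163,193),90))
R=np.array([[np.cos(th),-np.sin(th)],[np.sin(th),np.cos(th)]])
for s in [(55,30),(55,-30),(-55,30),(-55,-30)]: print(s,(R@s+t).round(1))
E
```

```text
[[604.  337.5]
 [570.9 460.7]
 [432.  290.3]
 [398.2 414.4]]
caddy 0.26450131550310974 [501.26894274 375.74679732] [[-1.1  0.9]
 [-0.3 -1.3]
 [ 0.6  0.9]
 [ 0.8 -0.5]]
spray [[673.80428132 320.56448327  90.        ]]
(55, 30) [546.5 419.1]
(55, -30) [562.2 361.2]
(-55, 30) [440.3 390.3]
(-55, -30) [456.  332.4]
```

```bash
cat > d.py <<'E'
import sys
from h import *
# usage: d.py x y z [yaw]
o=robot.get_obs();T=Rn.from_euler('xyz',o["eef_rot"]).as_matrix()
a=[float(v) for v in sys.argv[1:]]
print("at",o["tcp_pos"].round(1),o["eef_rot"].round(3),"t",round(o["time"],2),"open",round(o["opening"],1),"F",o["wrist_force"].round(1))
if len(a)>=3:
    d=np.array(a[:3])-o["tcp_pos"]; print("shift",(T.T@d).round(1),"dist",np.linalg.norm(d).round(0))
if len(a)>3:
    yaw=np.arctan2(T[1,0],T[0,0]); print("spin",round(-((a[3]-yaw+np.pi)%(2*np.pi)-np.pi),3))
E
python3 d.py 501 1 300 -1.634
```

```text
at [ 245.5 -492.   195.3] [-3.142e+00  1.000e-03 -1.108e+00] t 0.15 open 85.6 F [0.8 0.1 0.1]
shift [-327.1 -448.7 -104.3] dist 565.0
spin 0.526
```

Emit:
carry_out([
  [0, 0, -104, 0, 1],
  [-327, -449, -104, 0.526, 1],
  [-327, -449, -104, 0.526, 1],
  [-327, -449, -104, 0.526, 1],
  [-327, -449, -104, 0.526, 1],
  [-327, -449, -104, 0.526, 1],
  [-327, -449, -104, 0.526, 1],
  [-327, -449, -104, 0.526, 1],
], squeeze=60)

```text
time: 0.82
tcp_pos: [375.4, -240.8, 269.2]
eef_rot: [3.141, 0.001, -1.635]
wrist_force: [1.4, -0.4, -0.1]
opening: 85.3
```

```bash
python3 d.py 501 1 300 -1.634
```

```text
at [ 375.4 -240.8  269.2] [ 3.141e+00  1.000e-03 -1.635e+00] t 0.82 open 85.3 F [ 1.4 -0.4 -0.1]
shift [-249.4 -109.8  -30.7] dist 274.0
spin -0.001
```

Emit:
carry_out([
  [-249, -110, -31, 0, 1],
  [-249, -110, -31, 0, 1],
  [-249, -110, -31, 0, 1],
  [-249, -110, -31, 0, 1],
  [-249, -110, -31, 0, 1],
  [-249, -110, -31, 0, 1],
  [-249, -110, -31, 0, 1],
  [-249, -110, -31, 0, 1],
])

```text
time: 1.48
tcp_pos: [502.4, 4.4, 300.3]
eef_rot: [3.141, 0.001, -1.631]
wrist_force: [-0.2, -0.3, 0.3]
opening: 85.4
```

```bash
python3 d.py 501 1 300 -1.634; python3 - <<'E'
from h import *
c,im=shot("wrist","w1")
for P in [(449.6,4.7),(501.5,1.4),(553.4,-1.9),(605.3,-5.2)]: print(proj(c,[[*P,155]]).round(1))
E
```

```text
at [502.4   4.4 300.3] [ 3.141e+00  1.000e-03 -1.631e+00] t 1.48 open 85.4 F [-0.2 -0.3  0.3]
shift [3.5 1.2 0.3] dist 4.0
spin 0.003
[[322.5 264.7]]
[[322.8 213.9]]
[[323.2 158.6]]
[[323.7  98.9]]
```

View pics/w1.png

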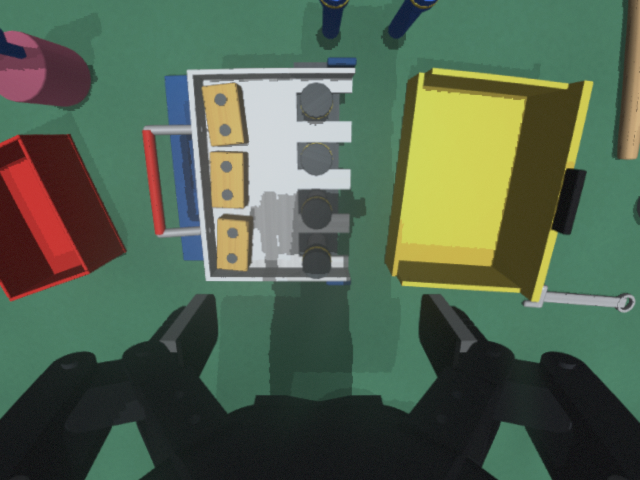

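```bash
python3 - <<'E'
from h import *
c,im=shot("wrist","w1b"); crop(im,200,60,370,290,3.4,"w1c")
print(robot.get_obs()["tcp_pos"])
for P in [(449.6,4.7),(501.5,1.4),(553.4,-1.9),(605.3,-5.2)]: print(((proj(c,[[*P,155],[*P,125]])-[200,60])*3.4).round(0).tolist())
E
```

```text
[501.17170445   1.26259832 299.8523394 ]
[[410.0, 694.0], [409.0, 661.0]]
[[411.0, 521.0], [410.0, 500.0]]
[[412.0, 332.0], [411.0, 327.0]]
[[412.0, 129.0], [412.0, 141.0]]
```

View pics/w1c.png

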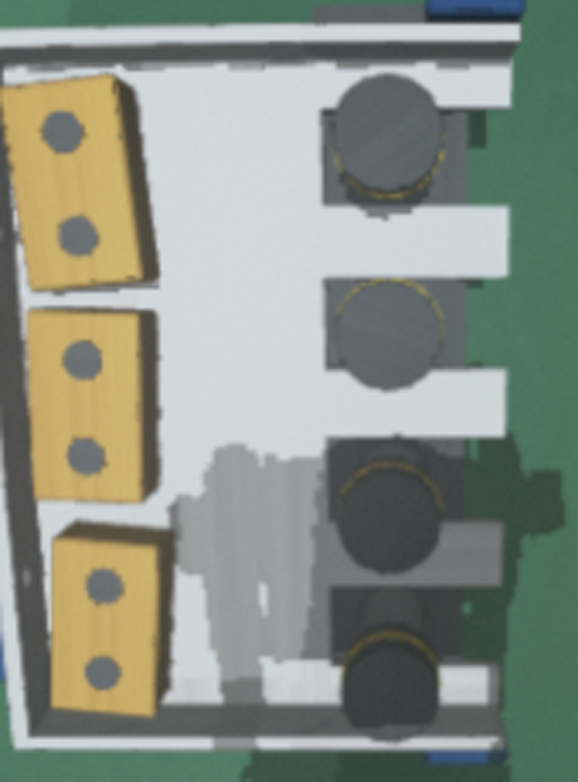

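```bash
python3 - <<'E'
from h import *
im=cv2.imread("pics/side0.png"); crop(im,280,215,370,280,8,"sh")
c=cam("side");print(c[3],cam("top")[3])
for P in [(449.6,4.7),(501.5,1.4),(553.4,-1.9),(605.3,-5.2)]:
  P=np.array(P)
  print(((proj(c,[[*P,155],[*(P+[0,5]),155],[*(P+[5,0]),155]])-[280,215])*8).round(0).tolist())
c,im=shot("top"); crop(im,200,150,420,325,3.6,"t1")
E
```

```text
[ 220.69221615 1035.3948376  1031.82396415] [ 447.81882625  -70.40494222 1172.84137336]
[[582.0, 184.0], [578.0, 194.0], [566.0, 181.0]]
[[423.0, 146.0], [418.0, 156.0], [407.0, 143.0]]
[[267.0, 109.0], [262.0, 118.0], [251.0, 106.0]]
[[114.0, 72.0], [108.0, 82.0], [99.0, 69.0]]
```

View pics/sh.png

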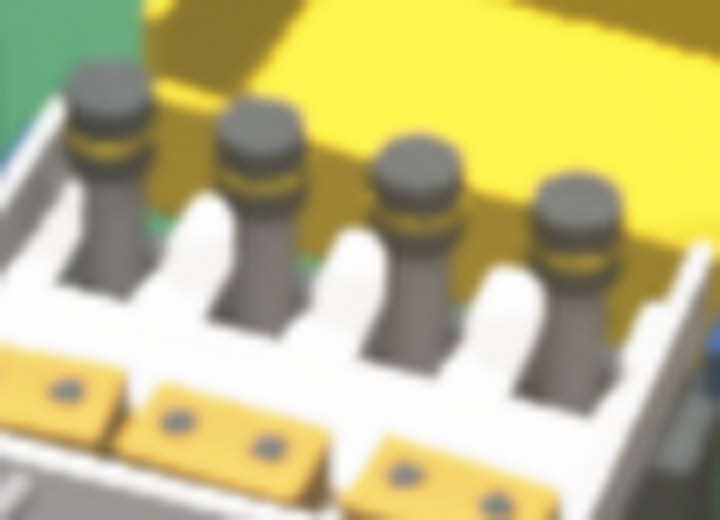

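View pics/t1.png

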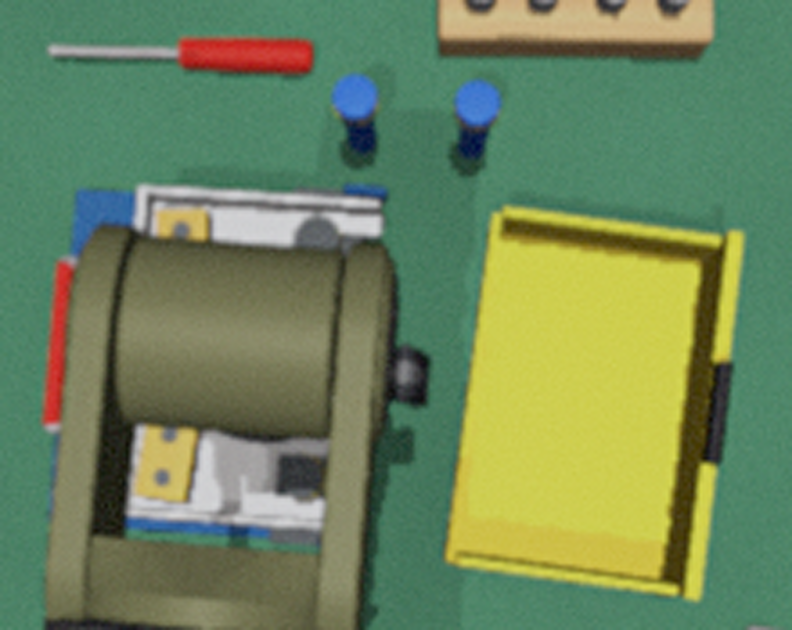

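```bash
python3 d.py 501.5 6.9 172 -1.634
```

```text
at [5.009e+02 4.000e-01 3.000e+02] [ 3.141e+00  1.000e-03 -1.634e+00] t 1.63 open 85.3 F [ 0.4 -0.3  0.3]
shift [ -6.4  -0.3 128. ] dist 128.0
spin -0.0
```

Emit:
carry_out([
  [-6.4, -0.3, 40, 0, 1],
  [-6.4, -0.3, 80, 0, 1],
  [-6.4, -0.3, 110, 0, 1],
  [-6.4, -0.3, 128, 0, 1],
  [-6.4, -0.3, 128, 0, 1],
  [-6.4, -0.3, 128, 0, 1],
])

```text
time: 2.13
tcp_pos: [501.2, 6.0, 172.2]
eef_rot: [3.14, 0.001, -1.636]
wrist_force: [0.1, 0.5, 1.0]
opening: 85.6
```

```bash
python3 d.py 501.5 6.9 126 -1.634; python3 - <<'E'
from h import *
c,im=shot("wrist","w2")
for P in [(449.6,10.2),(501.5,6.9),(553.4,3.6)]: print(proj(c,[[*P,155]]).round(1))
E
python3 d.py
```

```text
at [501.2   6.  172.2] [ 3.140e+00  1.000e-03 -1.636e+00] t 2.13 open 85.6 F [0.1 0.5 1. ]
shift [-0.9 -0.3 46.2] dist 46.0
spin -0.002
[[318.8 333.3]]
[[318.7 257.6]]
[[318.6 170.2]]
at [501.9   6.1 173.3] [-3.141e+00  1.000e-03 -1.635e+00] t 2.18 open 85.3 F [-0.1 -0.5  1. ]
```

View pics/w2.png

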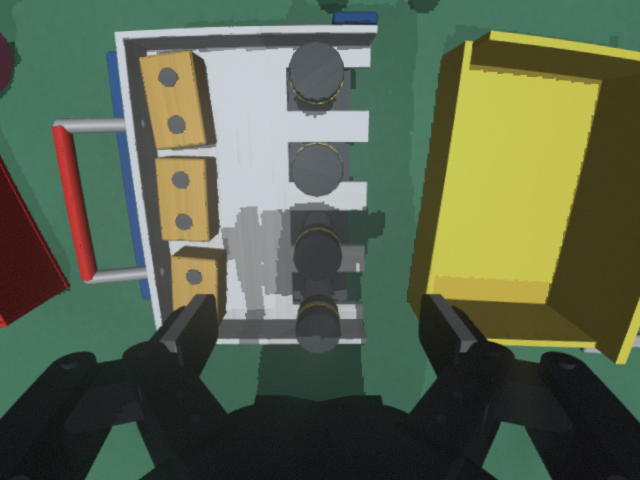

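Emit:
carry_out([
  [-0.6, -1, 30, 0, 1],
  [-0.6, -1, 53, 0, 1],
  [-0.6, -1, 53, 0, 1],
  [-0.6, -1, 53, 0, 0.3],
  [-0.6, -1, 53, 0, 0.2],
  [-0.6, -1, 53, 0, 0.2],
  [-0.6, -1, 53, 0, 0.2],
  [-0.6, -1, 53, 0, 0.2],
])

```text
time: 2.85
tcp_pos: [503.4, 6.7, 121.3]
eef_rot: [-3.14, 0.001, -1.635]
wrist_force: [0.3, -0.4, -0.4]
opening: 25.8
```

```bash
python3 d.py 501.5 6.9 126 -1.634; python3 - <<'E'
from h import *
c,im=shot("wrist","w3")
E
python3 d.py
```

```text
at [503.4   6.7 121.3] [-3.140e+00  1.000e-03 -1.635e+00] t 2.85 open 25.8 F [ 0.3 -0.4 -0.4]
shift [-0.1  1.9 -4.7] dist 5.0
spin -0.001
at [503.2   6.7 121. ] [-3.140e+00  1.000e-03 -1.635e+00] t 2.9 open 18.3 F [-1.2  0.7  0.3]
```

View pics/w3.png

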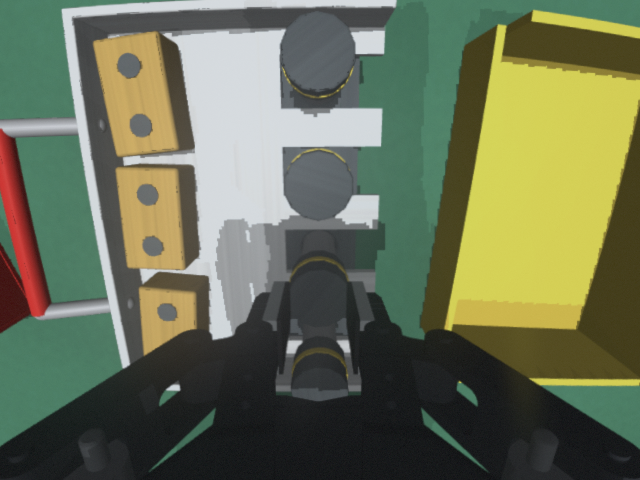

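```bash
python3 - <<'E'
from h import *
c=cam("wrist");p=robot.get_obs()["tcp_pos"];print(p)
for dz in (0,19,34,60): print(dz,proj(c,[p+[0,0,dz]]))
for P in [(449.6,10.2),(501.5,6.9),(553.4,3.6)]: print(proj(c,[[*P,155],[*P,125]]).round(1).tolist())
print(onz(c,[(318,185),(318,45)],155))
E
```

```text
[503.20537527   6.69964525 121.02358653]
0 [[320.36570364 268.47495001]]
19 [[320.57358241 282.23999958]]
34 [[320.77075847 295.32088096]]
60 [[321.21009204 324.55447025]]
[[320.5, 391.0], [320.2, 355.7]]
[[320.6, 298.7], [320.2, 274.1]]
[[320.7, 185.9], [320.3, 177.9]]
[[553.83128169   4.69471577 155.        ]
 [607.574761     1.2078804  155.        ]]
```

```bash
python3 - <<'E'
from h import *
for i in range(3): print(robot.get_obs()["opening"],robot.get_obs()["wrist_force"])
c,im=shot("wrist","w4"); crop(im,220,180,420,420,2.5,"w4c")
c,im=shot("side","s4"); crop(im,240,100,420,300,3,"s4c")
print(robot.get_obs()["opening"])
E
```

```text
18.288797352337205 [-1.175061    0.65918809  0.28903742]
18.288797352337205 [-1.175061    0.65918809  0.28903742]
18.288797352337205 [-1.175061    0.65918809  0.28903742]
17.277454117428977
```

View pics/w4c.png

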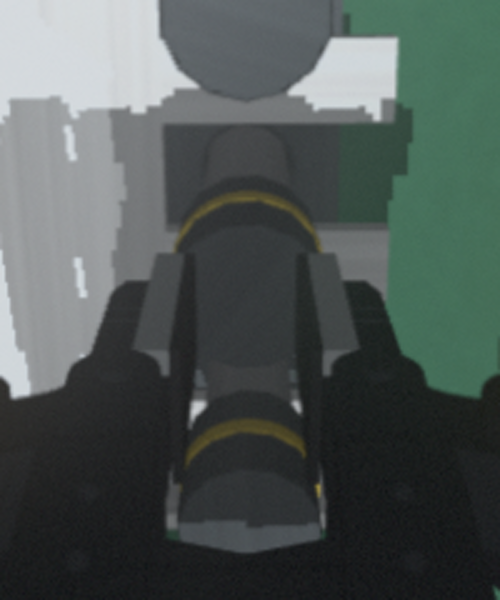

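View pics/s4c.png

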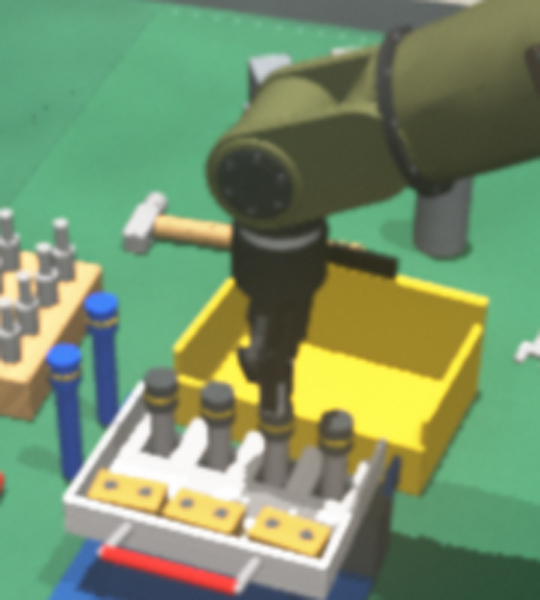

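```bash
python3 - <<'E'
from h import *
c=cam("side");p=robot.get_obs()["tcp_pos"]
im=cv2.imread("pics/s4.png"); im2=im.copy()
for dz in (0,19,34): print(dz,proj(c,[p+[0,0,dz]]), (proj(c,[p+[0,0,dz]])[0]-[280,180])*7)
crop(im,280,180,380,260,7,"s4d")
E
```

```text
0 [[331.43854083 244.95031224]] [360.06978584 454.6521857 ]
19 [[331.55375197 239.16446072]] [360.87626377 414.15122505]
34 [[331.64605148 234.52482016]] [361.52236035 381.67374115]
```

View pics/s4d.png

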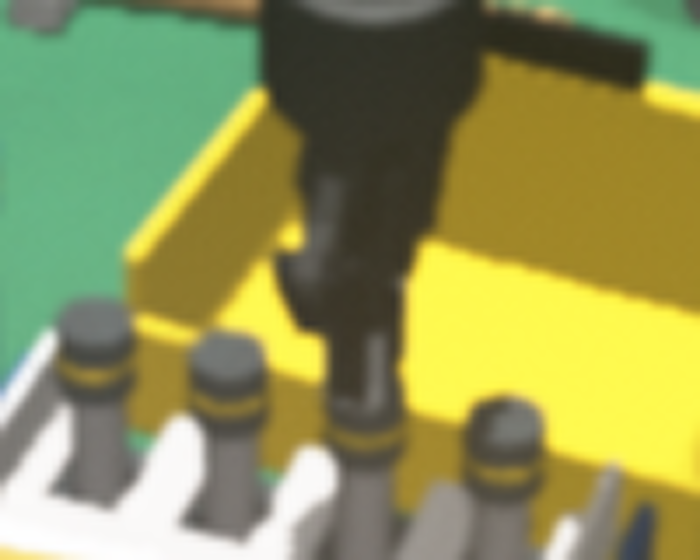

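The side and wrist views both show the fingers ended up above pin2's head (side tip at about (333,238)), with the jaws closed on nothing. The visible fingertips sit about 30 mm short of the reported TCP. I'll open, go lower and re-grip.

Emit:
carry_out([
  [0, 0, -5, 0, 0.65],
  [0, 0, -5, 0, 0.65],
  [0, 0, -5, 0, 0.65],
  [0, 0, -5, 0, 0.65],
  [0, 0, 8, 0, 0.65],
  [0, 0, 18, 0, 0.65],
  [0, 0, 24, 0, 0.65],
  [0, 0, 24, 0, 0.65],
])

```text
time: 3.67
tcp_pos: [502.3, 6.8, 95.1]
eef_rot: [3.14, 0.001, -1.635]
wrist_force: [0.3, -0.0, 0.2]
opening: 55.2
```

```bash
python3 d.py; python3 - <<'E'
from h import *
c,im=shot("wrist","w5"); crop(im,120,100,520,460,1.8,"w5c")
c,im=shot("side","s5"); crop(im,280,180,380,260,7,"s5d")
E
```

```text
at [502.3   6.8  95.1] [ 3.140e+00  1.000e-03 -1.635e+00] t 3.67 open 55.2 F [ 0.3 -0.   0.2]
```

View pics/w5c.png

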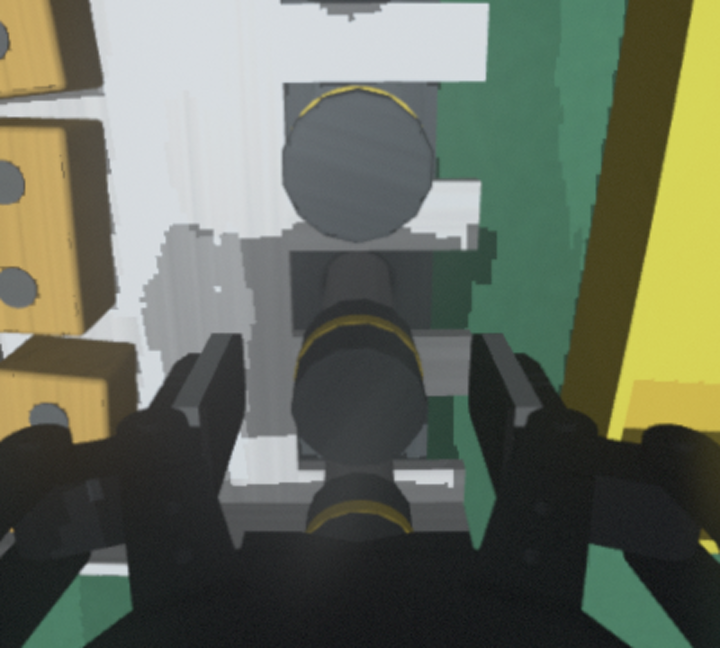

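View pics/s5d.png

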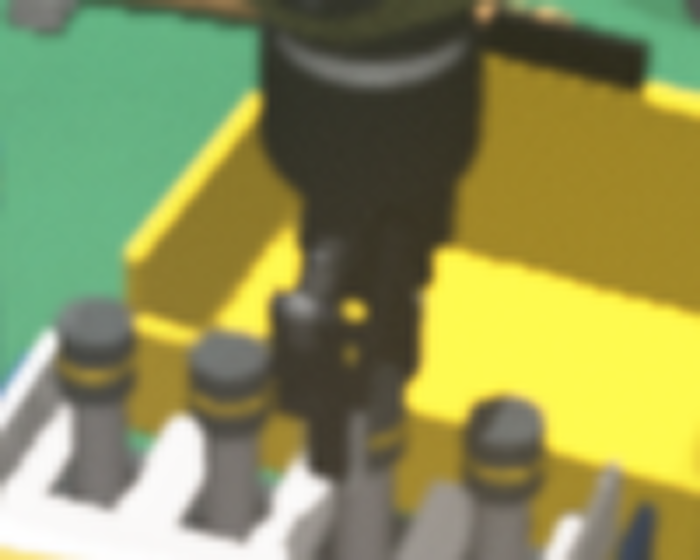

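Emit:
carry_out([
  [0, 2, 0, 0, 0.2],
  [0, 2, 0, 0, 0.2],
  [0, 2, 0, 0, 0.2],
  [0, 2, 0, 0, 0.2],
  [0, 2, 0, 0, 0.2],
  [0, 2, 0, 0, 0.2],
], squeeze=80)

```text
time: 4.27
tcp_pos: [501.5, 6.8, 97.4]
eef_rot: [-3.14, 0.001, -1.635]
wrist_force: [-0.2, -0.7, 6.5]
opening: 27.6
```

Emit:
carry_out([
  [0, 0, -10, 0, 0.2],
  [0, 0, -25, 0, 0.2],
  [0, 0, -45, 0, 0.2],
  [0, 0, -70, 0, 0.2],
  [0, 0, -100, 0, 0.2],
  [0, 0, -130, 0, 0.2],
  [0, 0, -155, 0, 0.2],
  [0, 0, -160, 0, 0.2],
])

```text
time: 4.93
tcp_pos: [502.1, 6.7, 262.0]
eef_rot: [-3.134, 0.001, -1.635]
wrist_force: [0.1, 0.6, -2.6]
opening: 27.5
```

```bash
python3 d.py; python3 - <<'E'
from h import *
c,im=shot("side","s6"); crop(im,200,80,440,300,2.5,"s6d")
c,im=shot("wrist","w6")
E
```

```text
at [502.1   6.7 262. ] [-3.134e+00  1.000e-03 -1.635e+00] t 4.93 open 27.5 F [ 0.1  0.6 -2.6]
```

View pics/s6d.png

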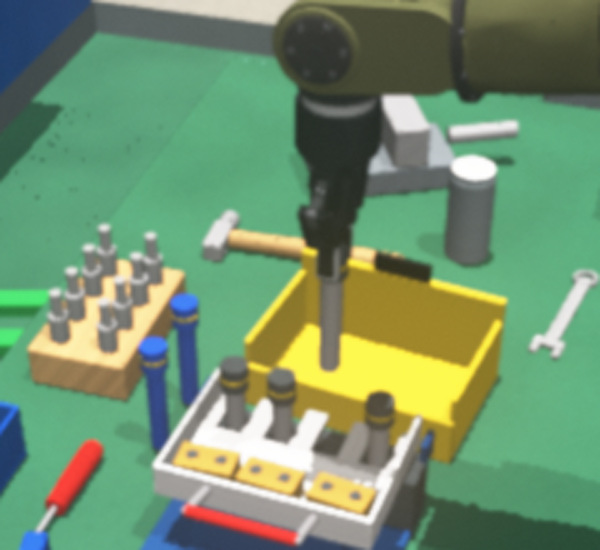

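View pics/w6.png

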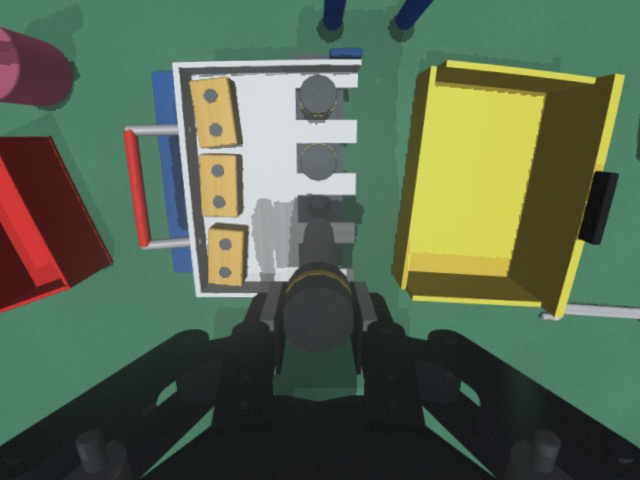

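```bash
python3 - <<'E'
from fit import *
im=cv2.imread("pics/side0.png"); crop(im,225,330,345,430,6,"cs")
c=cam("side");th=.2645;R=np.array([[np.cos(th),-np.sin(th)],[np.sin(th),np.cos(th)]])
for o in (0,6):
  for s in [(90,65),(90,-65),(-90,-65),(-90,65)]:
    P=R@s+[501.3,375.7+o]; print(o,s,((proj(c,[[*P,90]])[0]-[225,330])*6).round(0))
E
```

```text
0 (90, 65) [ 59. 373.]
0 (90, -65) [112.  68.]
0 (-90, -65) [611.  82.]
0 (-90, 65) [602. 390.]
6 (90, 65) [ 51. 388.]
6 (90, -65) [105.  80.]
6 (-90, -65) [606.  94.]
6 (-90, 65) [596. 405.]
```

View pics/cs.png

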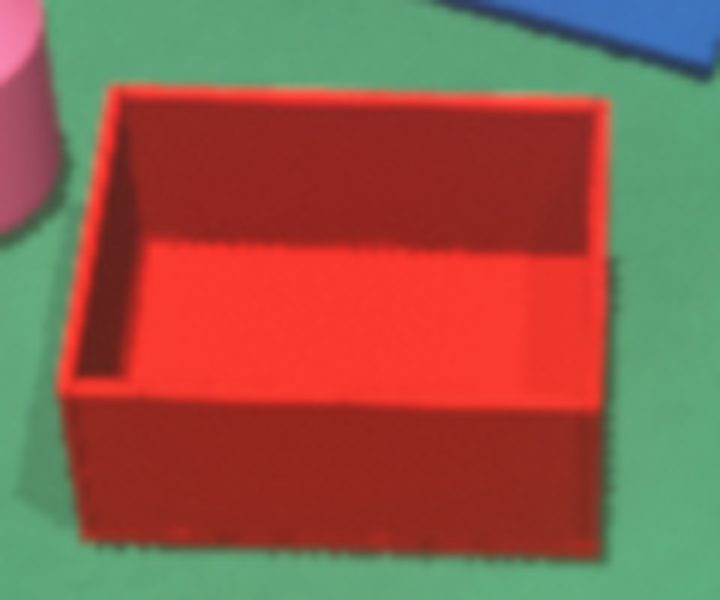

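```bash
python3 d.py 545.5 429 262 -1.634
```

```text
at [501.3   6.8 257.9] [-3.138e+00  1.000e-03 -1.635e+00] t 5.03 open 27.8 F [ 0.8 -0.6 -4.2]
shift [-424.2  -16.9   -3.8] dist 425.0
spin -0.001
```

Emit:
carry_out([
  [-30, -1, -3.8, 0, 0.2],
  [-424, -17, -3.8, 0, 0.2],
  [-424, -17, -3.8, 0, 0.2],
  [-424, -17, -3.8, 0, 0.2],
  [-424, -17, -3.8, 0, 0.2],
  [-424, -17, -3.8, 0, 0.2],
  [-424, -17, -3.8, 0, 0.2],
  [-424, -17, -3.8, 0, 0.2],
])

```text
time: 5.7
tcp_pos: [534.0, 328.5, 259.3]
eef_rot: [-3.141, -0.001, -1.635]
wrist_force: [1.3, 0.0, -3.1]
opening: 27.7
```

```bash
python3 d.py 545.5 429 262 -1.634
```

```text
at [534.  328.5 259.3] [-3.141e+00 -1.000e-03 -1.635e+00] t 5.7 open 27.7 F [ 1.3  0.  -3.1]
shift [-101.    -5.    -2.9] dist 101.0
spin -0.001
```

Emit:
carry_out([
  [-101, -5, -3, 0, 0.2],
  [-101, -5, -3, 0, 0.2],
  [-101, -5, -3, 0, 0.2],
  [-101, -5, -3, 0, 0.2],
  [-101, -5, -3, 0, 0.2],
])

```text
time: 6.12
tcp_pos: [544.9, 429.7, 258.5]
eef_rot: [3.138, -0.004, -1.634]
wrist_force: [0.0, -0.3, -3.0]
opening: 27.5
```

```bash
python3 d.py 545.5 429 94 -1.634;python3 - <<'E'
from h import *
c,im=shot("side","s7"); crop(im,150,150,390,430,2.1,"s7d")
c,im=shot("wrist","w7")
E
```

```text
at [544.9 429.7 258.5] [ 3.138 -0.004 -1.634] t 6.12 open 27.5 F [ 0.  -0.3 -3. ]
shift [-1.000e-01 -1.300e+00  1.645e+02] dist 165.0
spin 0.0
```

View pics/s7d.png

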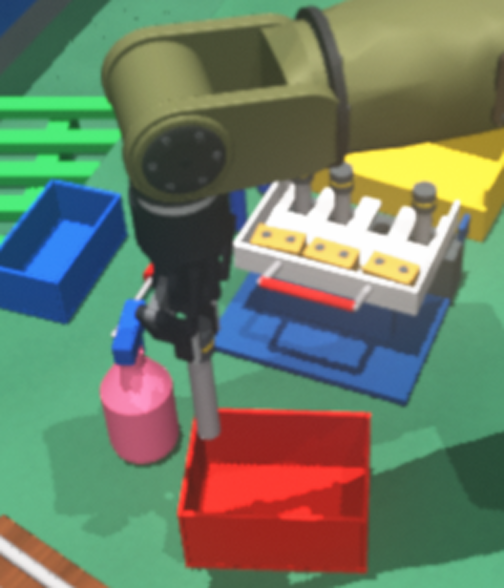

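View pics/w7.png

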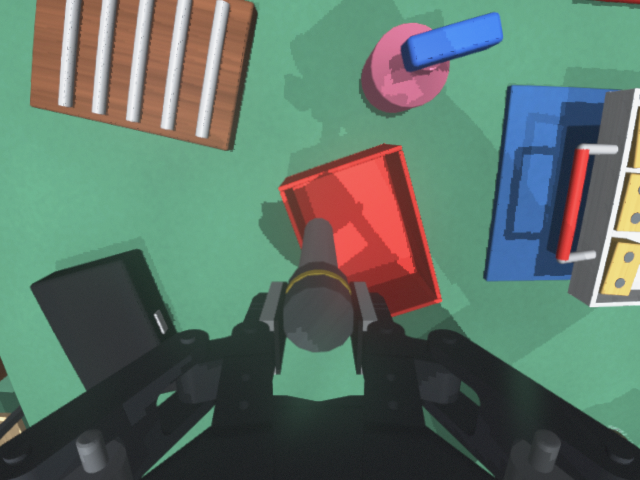

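```bash
python3 - <<'E'
from fit import *
c=cam("wrist")
W=onz(c,[(280,187),(402,146),(441,300)],90);print(W.round(1))
S=[(90,65),(90,-65),(-90,-65)]
th,t,r=rigid2(S,W[:,:2]);print(th,t,r.round(1))
R=np.array([[np.cos(th),-np.sin(th)],[np.sin(th),np.cos(th)]])
for s in [(55,33),(55,-33),(-55,33),(-55,-33)]: print(s,(R@s+t).round(1))
E
```

```text
[[569.4 466.1  90. ]
 [602.1 342.3  90. ]
 [431.2 297.5  90. ]]
0.2577745285414216 [499.67780521 381.91251036] [[-0.8 -1.6]
 [-1.2  0.3]
 [ 2.   1.4]]
(55, 33) [544.4 427.8]
(55, -33) [561.3 364. ]
(-55, 33) [438.1 399.8]
(-55, -33) [454.9 336. ]
```

Emit:
carry_out([
  [0, 0, 40, 0, 0.2],
  [0, 0, 80, 0, 0.2],
  [0, 0, 120, 0, 0.2],
  [0, 0, 150, 0, 0.2],
  [0, 0, 165, 0, 0.2],
  [0, 0, 165, 0, 0.2],
  [0, 0, 165, 0, 0.2],
])

```text
time: 6.8
tcp_pos: [545.3, 426.7, 95.6]
eef_rot: [3.139, -0.004, -1.637]
wrist_force: [0.4, 0.2, -2.8]
opening: 27.5
```

Emit:
carry_out([
  [0, 0, 4, 0, 0.2],
  [0, 0, 7, 0, 0.2],
  [0, 0, 7, 0, 0.2],
  [0, 0, 7, 0, 0.5],
  [0, 0, 7, 0, 0.5],
  [0, 0, 7, 0, 0.5],
  [0, 0, 7, 0, 0.5],
])

```text
time: 7.38
tcp_pos: [545.5, 426.9, 89.3]
eef_rot: [3.14, -0.003, -1.637]
wrist_force: [-0.3, -0.2, 0.4]
opening: 42.8
```

Emit:
carry_out([
  [0, 0, -25, 0, 0.5],
  [0, 0, -60, 0, 0.5],
  [0, 0, -100, 0, 0.5],
  [0, 0, -140, 0, 0.5],
  [0, 0, -160, 0, 0.5],
  [0, 0, -160, 0, 0.5],
])

```text
time: 7.88
tcp_pos: [546.8, 428.2, 256.1]
eef_rot: [-3.136, 0.003, -1.637]
wrist_force: [0.4, 0.0, 0.3]
opening: 42.7
```

```bash
python3 d.py 553.5 3.6 262 -1.634;python3 - <<'E'
from h import *
c,im=shot("side","s8"); crop(im,150,150,390,430,2.1,"s8d")
E
```

```text
at [546.8 428.2 256.1] [-3.136e+00  3.000e-03 -1.637e+00] t 7.88 open 42.7 F [0.4 0.  0.3]
shift [423.2 -34.7  -7. ] dist 425.0
spin -0.003
```

View pics/s8d.png

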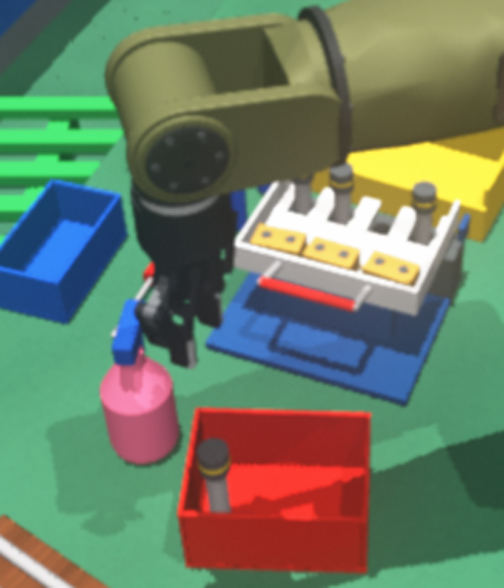

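Emit:
carry_out([
  [40, -3, -7, 0, 0.6],
  [423, -35, -7, 0, 0.6],
  [423, -35, -7, 0, 0.6],
  [423, -35, -7, 0, 0.6],
  [423, -35, -7, 0, 0.6],
  [423, -35, -7, 0, 0.6],
  [423, -35, -7, 0, 0.6],
  [423, -35, -7, 0, 0.6],
])

```text
time: 8.6
tcp_pos: [551.0, 94.1, 258.4]
eef_rot: [-3.14, 0.0, -1.637]
wrist_force: [0.3, 0.2, 1.1]
opening: 51.0
```

```bash
python3 d.py 554.2 3.5 190 -1.634
```

```text
at [551.   94.1 258.4] [-3.14   0.    -1.637] t 8.6 open 51.0 F [0.3 0.2 1.1]
shift [90.2 -9.1 68.4] dist 114.0
spin -0.003
```

Emit:
carry_out([
  [45, -5, 0, -0.003, 0.6],
  [90, -9, 0, -0.003, 0.6],
  [90, -9, 0, -0.003, 0.6],
  [90, -9, 35, -0.003, 0.6],
  [90, -9, 68, -0.003, 0.6],
  [90, -9, 68, -0.003, 0.6],
  [90, -9, 68, -0.003, 0.6],
])

```text
time: 9.18
tcp_pos: [553.4, 3.9, 189.4]
eef_rot: [3.139, 0.0, -1.633]
wrist_force: [0.0, 1.3, 0.9]
opening: 51.4
```

```bash
python3 d.py 554.2 3.5 97 -1.634; python3 - <<'E'
from h import *
c,im=shot("wrist","w8"); print(proj(c,[[554.2,3.5,155]]))
E
```

```text
at [553.4   3.9 189.4] [ 3.139  0.    -1.633] t 9.18 open 51.4 F [0.  1.3 0.9]
shift [ 0.4 -1.1 92.4] dist 92.0
spin 0.001
[[320.64245466 247.76131256]]
```

View pics/w8.png

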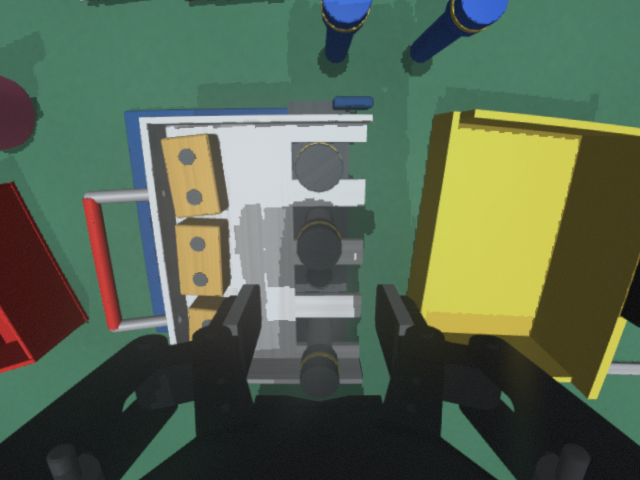

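Emit:
carry_out([
  [0, 0, 40, 0, 0.6],
  [0, 0, 75, 0, 0.6],
  [0, 0, 94, 0, 0.6],
  [0, 0, 94, 0, 0.6],
  [0, 0, 94, 0, 0.2],
  [0, 0, 94, 0, 0.2],
  [0, 0, 94, 0, 0.2],
  [0, 0, 94, 0, 0.2],
])

```text
time: 9.9
tcp_pos: [556.1, 4.0, 100.4]
eef_rot: [-3.135, 0.0, -1.633]
wrist_force: [-1.1, 0.7, 7.4]
opening: 27.4
```

Emit:
carry_out([
  [0, 0, 0, 0, 0.2],
  [0, 0, -10, 0, 0.2],
  [0, 0, -30, 0, 0.2],
  [0, 0, -60, 0, 0.2],
  [0, 0, -95, 0, 0.2],
  [0, 0, -130, 0, 0.2],
  [0, 0, -160, 0, 0.2],
  [0, 0, -160, 0, 0.2],
])

```text
time: 10.57
tcp_pos: [556.6, 4.0, 268.5]
eef_rot: [-3.125, 0.0, -1.633]
wrist_force: [0.2, -0.7, -1.9]
opening: 27.4
```

```bash
python3 d.py 561.3 364 262 -1.634; python3 - <<'E'
from h import *
c,im=shot("wrist","w9"); print(proj(c,[[554.2,3.5,155]]))
E
```

```text
at [556.6   4.  268.5] [-3.125  0.    -1.633] t 10.57 open 27.4 F [ 0.2 -0.7 -1.9]
shift [-359.6   17.8    6.3] dist 360.0
spin 0.001
[[320.36363015 225.65741452]]
```

View pics/w9.png

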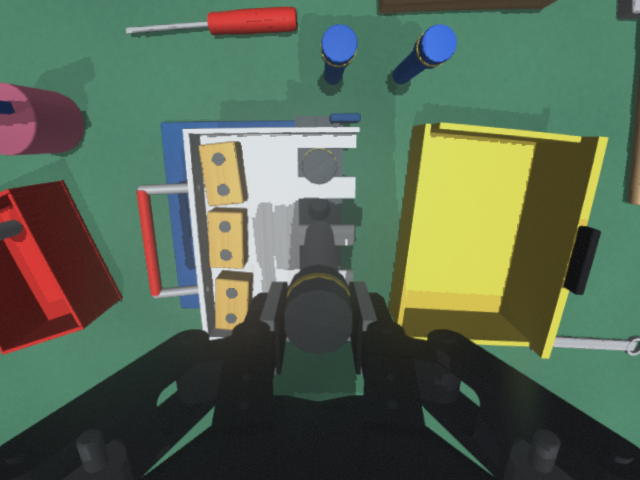

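Emit:
carry_out([
  [-35, 2, 4, 0, 0.2],
  [-360, 18, 4, 0, 0.2],
  [-360, 18, 4, 0, 0.2],
  [-360, 18, 4, 0, 0.2],
  [-360, 18, 4, 0, 0.2],
  [-360, 18, 4, 0, 0.2],
  [-360, 18, 4, 0, 0.2],
  [-360, 18, 4, 0, 0.2],
])

```text
time: 11.28
tcp_pos: [559.1, 332.6, 259.7]
eef_rot: [-3.13, -0.001, -1.633]
wrist_force: [1.8, 0.1, -2.0]
opening: 27.3
```

```bash
python3 d.py 561.3 364 262 -1.634
```

```text
at [559.1 332.6 259.7] [-3.130e+00 -1.000e-03 -1.633e+00] t 11.28 open 27.3 F [ 1.8  0.1 -2. ]
shift [-31.4  -0.2  -2.3] dist 32.0
spin 0.001
```

Emit:
carry_out([
  [-31, 0, 0, 0, 0.2],
  [-31, 0, 0, 0, 0.2],
  [-31, 0, 0, 0, 0.2],
  [-31, 0, 0, 0, 0.2],
])

```text
time: 11.62
tcp_pos: [560.8, 363.2, 258.8]
eef_rot: [-3.131, -0.002, -1.633]
wrist_force: [0.1, -0.2, -2.8]
opening: 27.6
```

```bash
python3 d.py 561.3 364 94 -1.634; python3 - <<'E'
from h import *
c,im=shot("wrist","w10"); print(proj(c,[[569.4,466.1,90],[602.1,342.3,90],[431.2,297.5,90]]).round(0).tolist())
E
```

```text
at [560.8 363.2 258.8] [-3.131e+00 -2.000e-03 -1.633e+00] t 11.62 open 27.6 F [ 0.1 -0.2 -2.8]
shift [ -1.2   1.2 164.8] dist 165.0
spin 0.001
[[219.0, 208.0], [337.0, 168.0], [384.0, 319.0]]
```

View pics/w10.png

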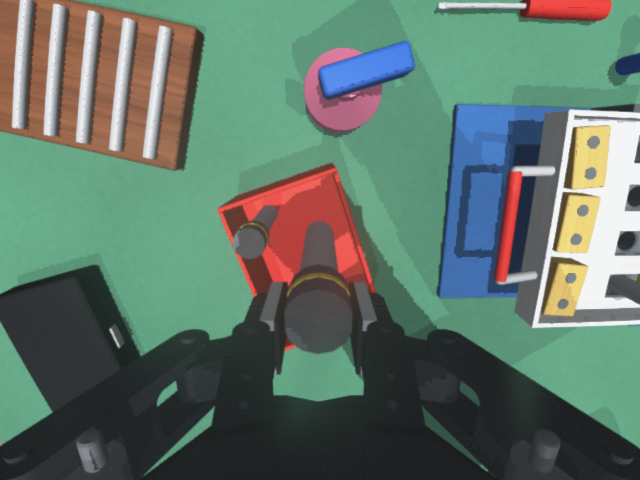

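Emit:
carry_out([
  [-0.6, 0.6, 40, 0, 0.2],
  [-0.6, 0.6, 80, 0, 0.2],
  [-0.6, 0.6, 120, 0, 0.2],
  [-0.6, 0.6, 150, 0, 0.2],
  [-0.6, 0.6, 160, 0, 0.2],
  [-0.6, 0.6, 167, 0, 0.2],
  [-0.6, 0.6, 168, 0, 0.2],
  [-0.6, 0.6, 168, 0, 0.2],
])

```text
time: 12.33
tcp_pos: [563.2, 363.0, 93.4]
eef_rot: [-3.129, 0.0, -1.634]
wrist_force: [0.3, -0.4, -3.0]
opening: 27.7
```

Emit:
carry_out([
  [0, 0, 0, 0, 0.45],
  [0, 0, 0, 0, 0.45],
  [0, 0, 0, 0, 0.45],
  [0, 0, -30, 0, 0.45],
  [0, 0, -70, 0, 0.45],
  [0, 0, -110, 0, 0.45],
  [0, 0, -150, 0, 0.45],
  [0, 0, -165, 0, 0.45],
])

```text
time: 13.0
tcp_pos: [561.9, 363.7, 266.2]
eef_rot: [-3.121, 0.005, -1.634]
wrist_force: [1.0, -0.9, 0.6]
opening: 38.3
```

```bash
python3 d.py 606.1 0.2 262 -1.634; python3 - <<'E'
from h import *
c,im=shot("wrist","w11")
E
```

```text
at [561.9 363.7 266.2] [-3.121  0.005 -1.634] t 13.0 open 38.3 F [ 1.  -0.9  0.6]
shift [360.  -67.1   3.7] dist 366.0
spin -0.0
```

View pics/w11.png

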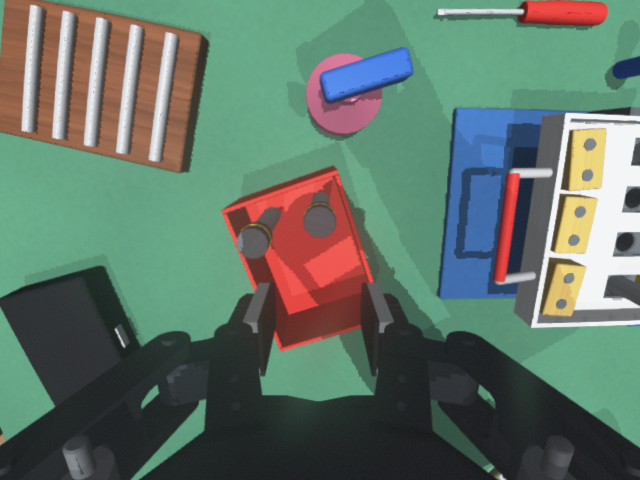

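Emit:
carry_out([
  [40, -8, 4, 0, 0.6],
  [360, -67, 4, 0, 0.6],
  [360, -67, 4, 0, 0.6],
  [360, -67, 4, 0, 0.6],
  [360, -67, 4, 0, 0.6],
  [360, -67, 4, 0, 0.6],
  [360, -67, 4, 0, 0.6],
  [360, -67, 4, 0, 0.6],
])

```text
time: 13.72
tcp_pos: [602.2, 31.9, 263.2]
eef_rot: [-3.118, 0.006, -1.634]
wrist_force: [1.1, -0.1, 0.1]
opening: 51.5
```

```bash
python3 d.py 606.1 0.2 190 -1.634
```

```text
at [602.2  31.9 263.2] [-3.118  0.006 -1.634] t 13.72 open 51.5 F [ 1.1 -0.1  0.1]
shift [31.9 -4.1 73.2] dist 80.0
spin 0.0
```

Emit:
carry_out([
  [32, -4, 0, 0, 0.6],
  [32, -4, 0, 0, 0.6],
  [32, -4, 20, 0, 0.6],
  [32, -4, 50, 0, 0.6],
  [32, -4, 73, 0, 0.6],
  [32, -4, 73, 0, 0.6],
  [32, -4, 73, 0, 0.6],
  [32, -4, 73, 0, 0.6],
])

```text
time: 14.38
tcp_pos: [606.6, 0.3, 192.3]
eef_rot: [-3.115, 0.006, -1.634]
wrist_force: [-0.5, 0.3, 0.2]
opening: 51.4
```

```bash
python3 d.py 606.1 0.2 97 -1.634; python3 - <<'E'
from h import *
c,im=shot("wrist","w12"); print(proj(c,[[606.1,.2,155]]))
E
python3 d.py
```

```text
at [6.066e+02 3.000e-01 1.923e+02] [-3.115  0.006 -1.634] t 14.38 open 51.4 F [-0.5  0.3  0.2]
shift [ 0.7  3.  95.3] dist 95.0
spin 0.0
[[320.54133095 249.97691078]]
at [6.067e+02 2.000e-01 1.925e+02] [-3.115  0.006 -1.634] t 14.43 open 51.3 F [ 0.4 -0.6  0.5]
```

View pics/w12.png

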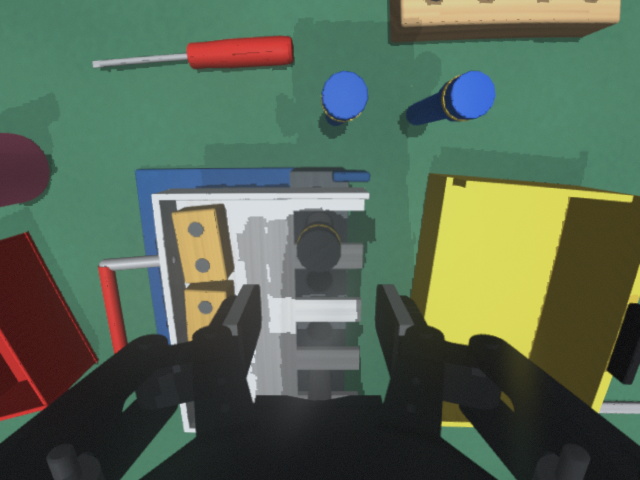

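Emit:
carry_out([
  [0.2, 1, 40, 0, 0.6],
  [0.4, 2, 75, 0, 0.6],
  [0.4, 3, 94, 0, 0.6],
  [0.4, 3, 94, 0, 0.6],
  [0.4, 3, 94, 0, 0.2],
  [0.4, 3, 94, 0, 0.2],
  [0.4, 3, 94, 0, 0.2],
  [0.4, 3, 94, 0, 0.2],
])

```text
time: 15.1
tcp_pos: [607.8, 0.4, 101.5]
eef_rot: [-3.11, 0.006, -1.634]
wrist_force: [0.5, 0.4, 7.6]
opening: 27.1
```

```bash
python3 d.py 606.1 0.2 262 -1.634
```

```text
at [6.078e+02 4.000e-01 1.015e+02] [-3.11   0.006 -1.634] t 15.1 open 27.1 F [0.5 0.4 7.6]
shift [  -0.7   -3.4 -160.5] dist 161.0
spin 0.0
```

Emit:
carry_out([
  [0, -0.3, -10, 0, 0.2],
  [-0.2, -1, -30, 0, 0.2],
  [-0.4, -2, -60, 0, 0.2],
  [-0.6, -3, -95, 0, 0.2],
  [-0.8, -4, -130, 0, 0.2],
  [-1, -5, -160, 0, 0.2],
  [-1, -5, -160, 0, 0.2],
  [-1, -5, -160, 0, 0.2],
])

```text
time: 15.77
tcp_pos: [608.1, 0.4, 264.4]
eef_rot: [-3.106, 0.006, -1.634]
wrist_force: [-0.6, -0.4, -4.1]
opening: 26.9
```

```bash
python3 d.py 438.1 399.8 262 -1.634; python3 - <<'E'
from h import *
c,im=shot("wrist","w13")
E
```

```text
at [6.081e+02 4.000e-01 2.644e+02] [-3.106  0.006 -1.634] t 15.77 open 26.9 F [-0.6 -0.4 -4.1]
shift [-388.   194.7   -2.2] dist 434.0
spin 0.0
```

View pics/w13.png

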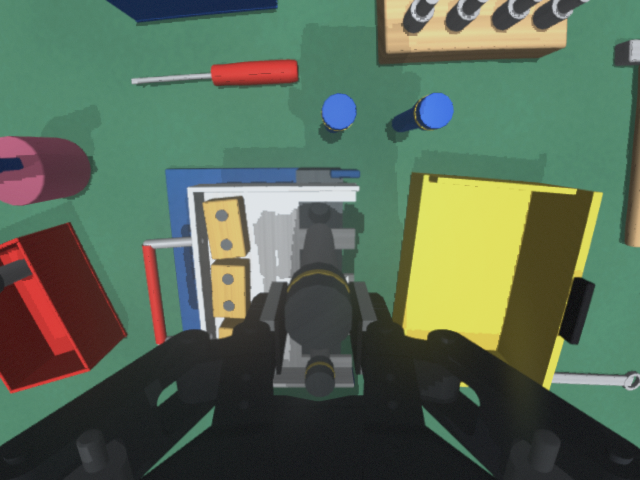

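Emit:
carry_out([
  [-35, 17, -2, 0, 0.2],
  [-388, 195, -2, 0, 0.2],
  [-388, 195, -2, 0, 0.2],
  [-388, 195, -2, 0, 0.2],
  [-388, 195, -2, 0, 0.2],
  [-388, 195, -2, 0, 0.2],
  [-388, 195, -2, 0, 0.2],
  [-388, 195, -2, 0, 0.2],
])

```text
time: 16.48
tcp_pos: [476.3, 305.9, 259.7]
eef_rot: [-3.112, 0.005, -1.634]
wrist_force: [0.9, -0.1, -3.3]
opening: 27.4
```

```bash
python3 d.py 438.1 399.8 262 -1.634
```

```text
at [476.3 305.9 259.7] [-3.112  0.005 -1.634] t 16.48 open 27.4 F [ 0.9 -0.1 -3.3]
shift [-91.3  43.9  -3.1] dist 101.0
spin 0.0
```

Emit:
carry_out([
  [-91, 44, -3, 0, 0.2],
  [-91, 44, -3, 0, 0.2],
  [-91, 44, -3, 0, 0.2],
  [-91, 44, -3, 0, 0.2],
  [-91, 44, -3, 0, 0.2],
])

```text
time: 16.9
tcp_pos: [437.0, 400.0, 260.2]
eef_rot: [-3.114, 0.003, -1.632]
wrist_force: [-0.5, -1.2, -2.3]
opening: 26.9
```

```bash
python3 d.py 438.1 399.8 96 -1.634; python3 - <<'E'
from h import *
c,im=shot("wrist","w14"); print(proj(c,[[569.4,466.1,90],[602.1,342.3,90],[431.2,297.5,90]]).round(0).tolist())
c,im=shot("side","s14"); crop(im,150,150,390,430,2.1,"s14d")
E
```

```text
at [437.  400.  260.2] [-3.114e+00  3.000e-03 -1.632e+00] t 16.9 open 26.9 F [-0.5 -1.2 -2.3]
shift [  0.6   3.5 164.2] dist 164.0
spin 0.002
[[242.0, 81.0], [371.0, 35.0], [419.0, 212.0]]
```

View pics/w14.png

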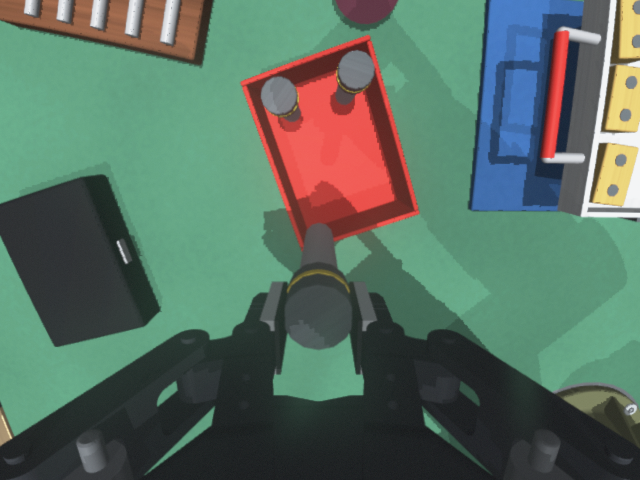

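View pics/s14d.png

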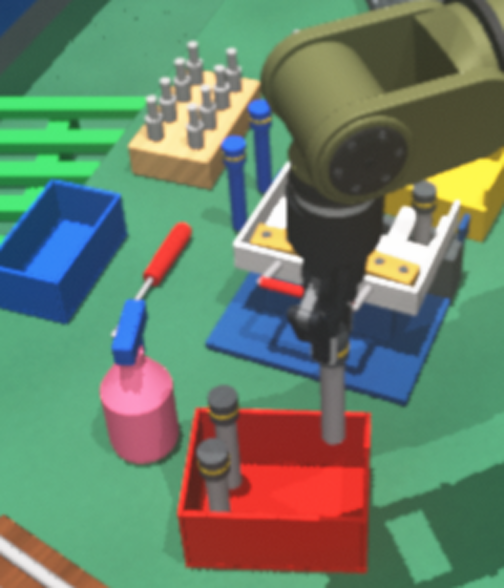

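Emit:
carry_out([
  [0.2, 0.5, 40, 0, 0.2],
  [0.3, 1, 80, 0, 0.2],
  [0.4, 2, 120, 0, 0.2],
  [0.5, 3, 150, 0, 0.2],
  [0.6, 3, 160, 0, 0.2],
  [0.6, 3, 167, 0, 0.2],
  [0.6, 3, 167, 0, 0.2],
  [0.6, 3, 167, 0, 0.2],
])

```text
time: 17.67
tcp_pos: [440.8, 398.9, 95.8]
eef_rot: [-3.111, 0.005, -1.635]
wrist_force: [0.4, 0.3, -3.2]
opening: 26.9
```

Emit:
carry_out([
  [0, 0, 0, 0, 0.45],
  [0, 0, 0, 0, 0.45],
  [0, 0, 0, 0, 0.45],
  [0, -1, -30, 0, 0.45],
  [0, -2, -70, 0, 0.45],
  [0, -3, -110, 0, 0.45],
  [0, -4, -150, 0, 0.45],
  [0, -4, -165, 0, 0.45],
])

```text
time: 18.33
tcp_pos: [440.5, 398.9, 268.1]
eef_rot: [-3.104, 0.011, -1.634]
wrist_force: [0.7, -0.5, 0.4]
opening: 38.6
```

```bash
python3 d.py 450.4 10.1 262 -1.634; python3 - <<'E'
from h import *
c,im=shot("wrist","w15")
E
```

```text
at [440.5 398.9 268.1] [-3.104  0.011 -1.634] t 18.33 open 38.6 F [ 0.7 -0.5  0.4]
shift [387.4 -34.5   3. ] dist 389.0
spin -0.0
```

View pics/w15.png

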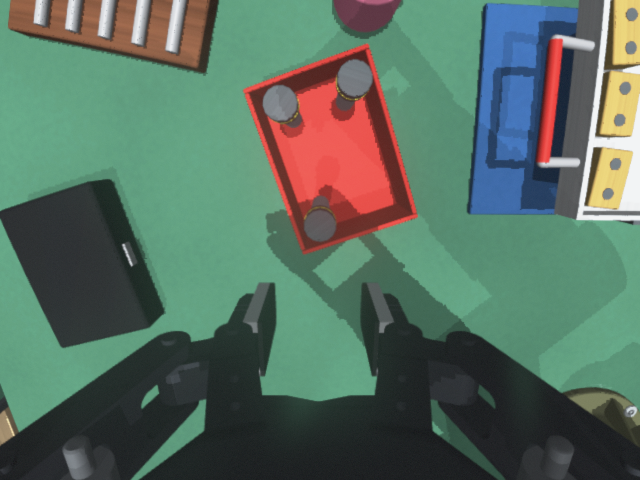

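Three pins are standing in the caddy. Next is pin1.

Emit:
carry_out([
  [40, -4, 3, 0, 0.6],
  [387, -34, 3, 0, 0.6],
  [387, -34, 3, 0, 0.6],
  [387, -34, 3, 0, 0.6],
  [387, -34, 3, 0, 0.6],
  [387, -34, 3, 0, 0.6],
  [387, -34, 3, 0, 0.6],
  [387, -34, 3, 0, 0.6],
])

```text
time: 19.05
tcp_pos: [448.4, 65.6, 263.4]
eef_rot: [-3.102, 0.012, -1.634]
wrist_force: [-0.3, -1.1, 0.6]
opening: 51.2
```

```bash
python3 d.py 450.4 10.1 190 -1.634
```

```text
at [448.4  65.6 263.4] [-3.102  0.012 -1.634] t 19.05 open 51.2 F [-0.3 -1.1  0.6]
shift [56.1 -2.6 72.8] dist 92.0
spin 0.0
```

Emit:
carry_out([
  [30, -4, 0, 0, 0.6],
  [56, -4, 0, 0, 0.6],
  [56, -4, 0, 0, 0.6],
  [56, -3, 30, 0, 0.6],
  [56, -2.6, 60, 0, 0.6],
  [56, -2.6, 73, 0, 0.6],
  [56, -2.6, 73, 0, 0.6],
  [56, -2.6, 73, 0, 0.6],
])

```text
time: 19.72
tcp_pos: [450.5, 10.6, 190.3]
eef_rot: [-3.102, 0.012, -1.634]
wrist_force: [-0.0, 0.4, 0.8]
opening: 51.5
```

```bash
python3 d.py 450.4 10.1 97 -1.634; python3 - <<'E'
from h import *
c,im=shot("wrist","w16"); print(proj(c,[[450.4,10.1,155]]))
E
python3 d.py
```

```text
at [450.5  10.6 190.3] [-3.102  0.012 -1.634] t 19.72 open 51.5 F [-0.   0.4  0.8]
shift [ 1.7  3.8 93.3] dist 93.0
spin 0.0
[[321.5257196  250.96991793]]
at [450.9  10.5 191.1] [-3.1    0.012 -1.634] t 19.77 open 51.3 F [ 0.4 -0.4  0.9]
```

View pics/w16.png

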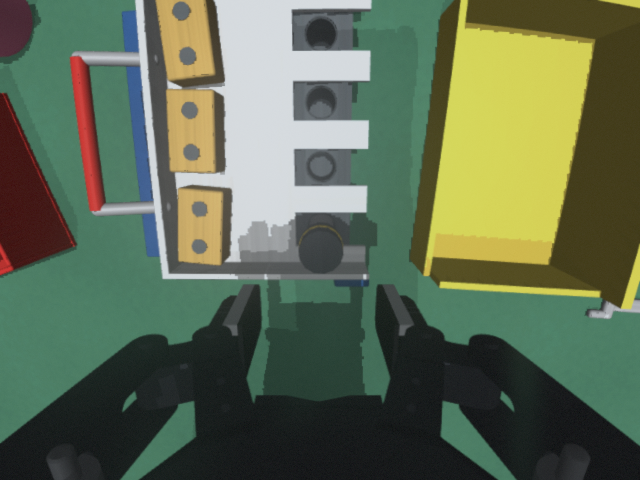

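Emit:
carry_out([
  [0.5, 1, 40, 0, 0.6],
  [1, 2, 75, 0, 0.6],
  [1.3, 3.8, 92, 0, 0.6],
  [1.3, 3.8, 92, 0, 0.6],
  [1.3, 3.8, 92, 0, 0.2],
  [1.3, 3.8, 92, 0, 0.2],
  [1.3, 3.8, 92, 0, 0.2],
  [1.3, 3.8, 92, 0, 0.2],
])

```text
time: 20.43
tcp_pos: [452.6, 10.3, 101.5]
eef_rot: [-3.095, 0.012, -1.633]
wrist_force: [0.1, -0.8, 7.4]
opening: 27.4
```

Emit:
carry_out([
  [-0.1, -0.4, -10, 0, 0.2],
  [-0.4, -1.2, -30, 0, 0.2],
  [-0.7, -2.4, -60, 0, 0.2],
  [-1.1, -3.8, -95, 0, 0.2],
  [-1.5, -5.2, -130, 0, 0.2],
  [-1.9, -6.4, -160, 0, 0.2],
  [-1.9, -6.4, -160, 0, 0.2],
  [-1.9, -6.4, -160, 0, 0.2],
])

```text
time: 21.1
tcp_pos: [452.1, 10.3, 263.9]
eef_rot: [-3.091, 0.012, -1.633]
wrist_force: [0.5, 0.5, -4.0]
opening: 26.9
```

```bash
python3 d.py 454.9 336 262 -1.634; python3 - <<'E'
from h import *
c,im=shot("wrist","w17")
E
```

```text
at [452.1  10.3 263.9] [-3.091  0.012 -1.633] t 21.1 open 26.9 F [ 0.5  0.5 -4. ]
shift [-325.2   17.8    5. ] dist 326.0
spin 0.001
```

View pics/w17.png

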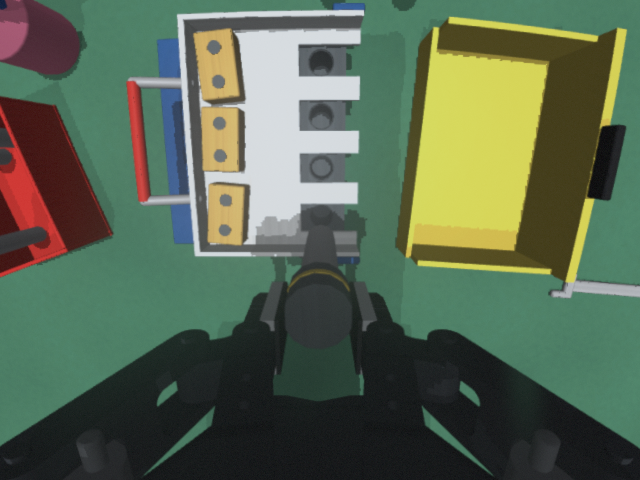

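Emit:
carry_out([
  [-35, 2, 3, 0, 0.2],
  [-325, 18, 3, 0, 0.2],
  [-325, 18, 3, 0, 0.2],
  [-325, 18, 3, 0, 0.2],
  [-325, 18, 3, 0, 0.2],
  [-325, 18, 3, 0, 0.2],
  [-325, 18, 3, 0, 0.2],
  [-325, 18, 3, 0, 0.2],
])

```text
time: 21.82
tcp_pos: [453.0, 337.9, 260.8]
eef_rot: [-3.096, 0.011, -1.633]
wrist_force: [0.4, -0.2, -2.4]
opening: 27.4
```

```bash
python3 d.py 454.9 336 262 -1.634; python3 - <<'E'
from h import *
c,im=shot("wrist","w18"); print(proj(c,[[569.4,466.1,90],[602.1,342.3,90],[431.2,297.5,90]]).round(0).tolist())
c,im=shot("side","s18"); crop(im,150,150,390,430,2.1,"s18d")
E
```

```text
at [453.  337.9 260.8] [-3.096  0.011 -1.633] t 21.82 open 27.4 F [ 0.4 -0.2 -2.4]
shift [ 1.7 -2.  -1.1] dist 3.0
spin 0.001
[[184.0, 107.0], [307.0, 62.0], [361.0, 234.0]]
```

View pics/w18.png

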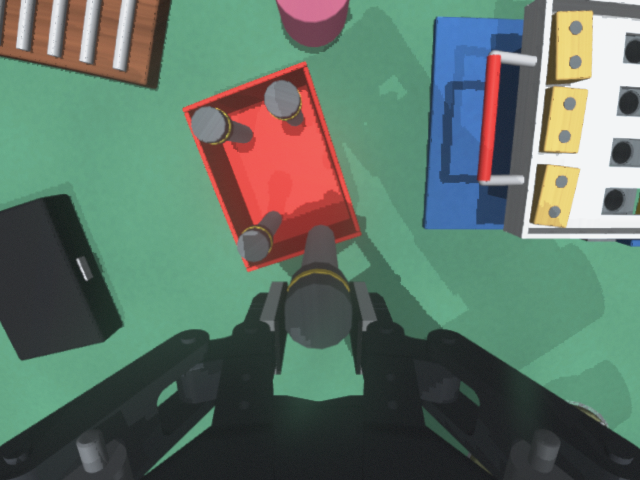

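View pics/s18d.png

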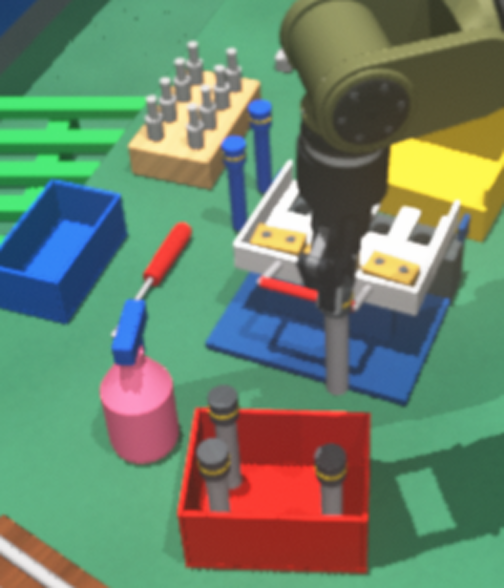

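```bash
python3 d.py 456.5 336 94 -1.634
```

```text
at [452.5 340.1 259.8] [-3.097  0.011 -1.629] t 21.92 open 27.1 F [ 0.1  0.  -2.7]
shift [  5.6   3.1 165.8] dist 166.0
spin 0.005
```

Emit:
carry_out([
  [4, -3, 30, 0, 0.2],
  [5, -1, 70, 0, 0.2],
  [5.4, 1, 110, 0, 0.2],
  [5.6, 2.5, 145, 0, 0.2],
  [5.6, 3, 160, 0, 0.2],
  [5.6, 3, 167, 0, 0.2],
  [5.6, 3, 167, 0, 0.2],
  [5.6, 3, 167, 0, 0.2],
])

```text
time: 22.58
tcp_pos: [456.4, 335.4, 92.2]
eef_rot: [-3.098, 0.01, -1.629]
wrist_force: [0.7, 0.2, -2.1]
opening: 27.4
```

Emit:
carry_out([
  [0, 0, 0, 0, 0.45],
  [0, 0, 0, 0, 0.45],
  [0, 0, 0, 0, 0.45],
  [-0.3, -1.5, -30, 0, 0.45],
  [-0.7, -3, -70, 0, 0.45],
  [-1.2, -5, -110, 0, 0.45],
  [-1.6, -7, -150, 0, 0.45],
  [-1.8, -7.5, -165, 0, 0.45],
])

```text
time: 23.25
tcp_pos: [457.7, 336.1, 263.7]
eef_rot: [-3.092, 0.015, -1.629]
wrist_force: [-0.5, 1.0, 0.1]
opening: 38.5
```

```bash
python3 d.py 454.9 336 262 -1.634; python3 - <<'E'
from h import *
c,im=shot("wrist","w19")
c,im=shot("side","s19"); crop(im,150,150,390,430,2.1,"s19d")
E
```

```text
at [457.7 336.1 263.7] [-3.092  0.015 -1.629] t 23.25 open 38.5 F [-0.5  1.   0.1]
shift [0.3 2.9 1.6] dist 3.0
spin 0.005
```

View pics/w19.png

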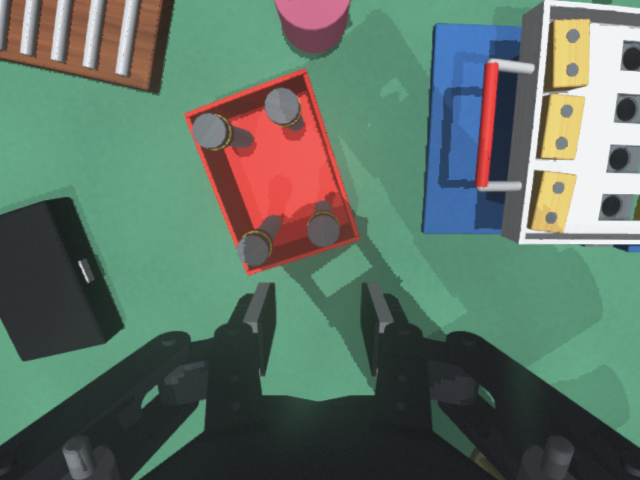

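View pics/s19d.png

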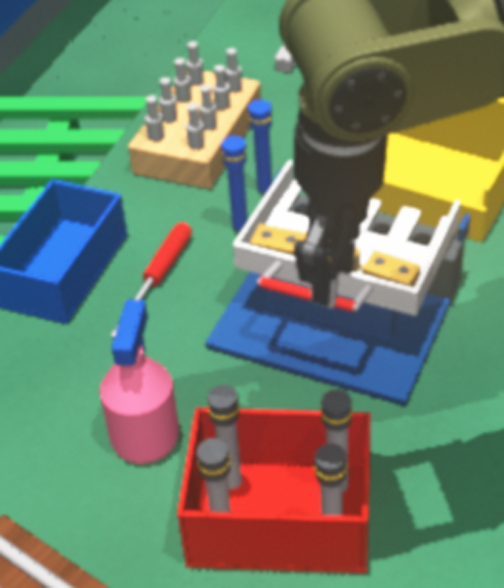

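```bash
python3 d.py 475 -230 280 -1.634
```

```text
at [457.6 336.1 261.2] [-3.093  0.014 -1.629] t 23.35 open 38.6 F [ 0.2 -0.6 -1. ]
shift [563.8 -51.6 -24.2] dist 567.0
spin 0.005
```

Emit:
carry_out([
  [40, -4, -24, 0, 0.6],
  [564, -52, -24, 0, 0.6],
  [564, -52, -24, 0, 0.6],
  [564, -52, -24, 0, 0.6],
  [564, -52, -24, 0, 0.6],
  [564, -52, -24, 0, 0.6],
  [564, -52, -24, 0, 0.6],
  [564, -52, -24, 0, 0.6],
])

```text
time: 24.02
tcp_pos: [466.7, 7.8, 279.3]
eef_rot: [-3.095, 0.014, -1.629]
wrist_force: [0.8, -0.3, 0.4]
opening: 51.4
```

```bash
python3 d.py 475 -230 270 -1.634
```

```text
at [466.7   7.8 279.3] [-3.095  0.014 -1.629] t 24.02 open 51.4 F [ 0.8 -0.3  0.4]
shift [237.  -21.8   7. ] dist 238.0
spin 0.005
```

Emit:
carry_out([
  [237, -22, 7, 0, 0.6],
  [237, -22, 7, 0, 0.6],
  [237, -22, 7, 0, 0.6],
  [237, -22, 7, 0, 0.6],
  [237, -22, 7, 0, 0.6],
  [237, -22, 7, 0, 0.6],
  [237, -22, 7, 0, 0.6],
  [237, -22, 7, 0, 0.6],
])

```text
time: 24.68
tcp_pos: [474.6, -231.0, 268.3]
eef_rot: [-3.097, 0.015, -1.631]
wrist_force: [-0.2, 0.3, 0.1]
opening: 51.1
```

```bash
python3 d.py ; python3 - <<'E'
from h import *
c,im=shot("wrist","w20"); print(proj(c,[[495,-263,132],[495,-263,110]]).round(0).tolist())
E
```

```text
at [ 474.6 -231.   268.3] [-3.097  0.015 -1.631] t 24.68 open 51.1 F [-0.2  0.3  0.1]
[[355.0, 198.0], [353.0, 195.0]]
```

View pics/w20.png

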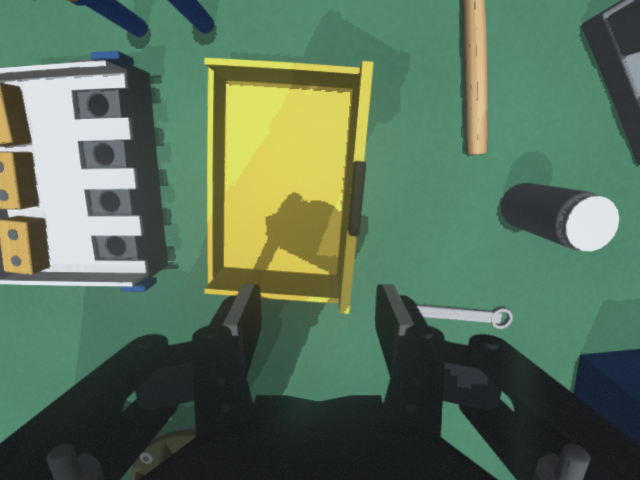

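```bash
python3 d.py 494.5 -265 150 -1.698
```

```text
at [ 474.8 -229.9  268.8] [-3.096  0.015 -1.63 ] t 24.73 open 51.3 F [ 0.9  0.5 -0.5]
shift [ 35.7 -16.3 119.2] dist 125.0
spin 0.068
```

Emit:
carry_out([
  [20, -22, 20, 0.068, 0.6],
  [36, -20, 50, 0.068, 0.6],
  [36, -18, 85, 0.068, 0.6],
  [36, -16, 119, 0.068, 0.6],
  [36, -16, 119, 0.068, 0.6],
  [36, -16, 119, 0.068, 0.6],
  [36, -16, 119, 0.068, 0.6],
])

```text
time: 25.32
tcp_pos: [495.2, -264.9, 152.5]
eef_rot: [-3.095, 0.017, -1.697]
wrist_force: [0.3, -0.1, 0.7]
opening: 51.2
```

```bash
python3 d.py 494.5 -265 84 -1.698; python3 - <<'E'
from h import *
c,im=shot("wrist","w21"); print(proj(c,[[494.5,-265,132],[495,-265,110]]).round(0).tolist())
c,im=shot("side","s21"); crop(im,290,80,440,280,3,"s21d")
E
```

```text
at [ 495.2 -264.9  152.5] [-3.095  0.017 -1.697] t 25.32 open 51.2 F [ 0.3 -0.1  0.7]
shift [ 1.3  3.9 68.4] dist 69.0
spin 0.001
[[321.0, 259.0], [321.0, 248.0]]
```

View pics/w21.png

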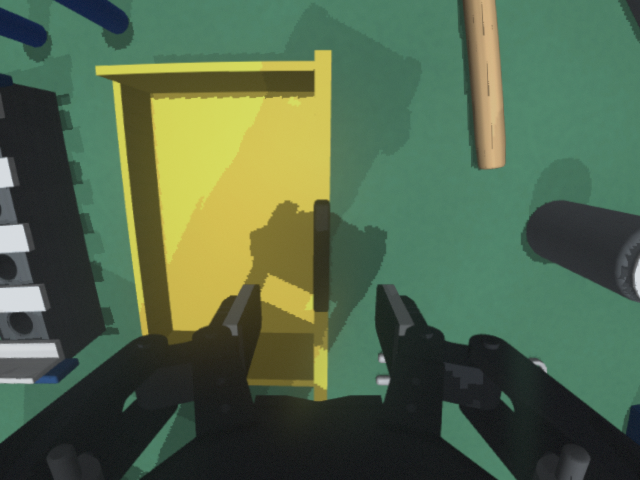

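View pics/s21d.png

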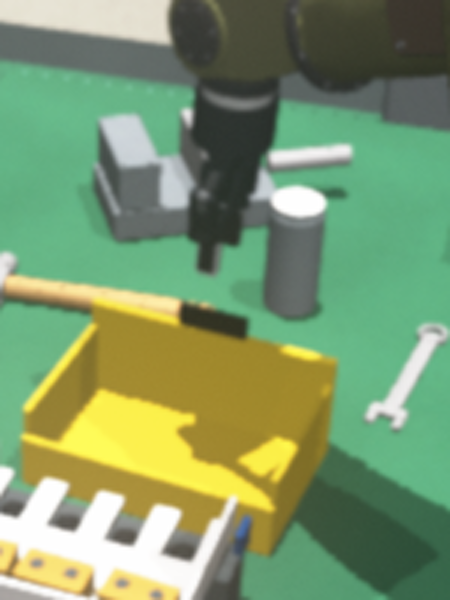

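Emit:
carry_out([
  [0.4, 1, 25, 0, 0.6],
  [0.8, 2, 50, 0, 0.6],
  [1.3, 3.9, 70, 0, 0.6],
  [1.3, 3.9, 70, 0, 0.6],
  [1.3, 3.9, 70, 0, 0.05],
  [1.3, 3.9, 70, 0, 0.05],
  [1.3, 3.9, 70, 0, 0.05],
  [1.3, 3.9, 70, 0, 0.05],
])

```text
time: 26.08
tcp_pos: [495.5, -266.0, 84.9]
eef_rot: [-3.091, 0.015, -1.697]
wrist_force: [-0.9, 2.8, 3.2]
opening: 7.5
```

Emit:
carry_out([
  [0, 0, 0, 0, 0],
  [0, 0, 0, 0, 0],
  [0, 0, 0, 0, 0],
])

```text
time: 26.33
tcp_pos: [495.5, -266.1, 85.1]
eef_rot: [-3.091, 0.015, -1.697]
wrist_force: [-0.8, -1.4, -2.2]
opening: 7.6
```

```bash
python3 d.py 514.8 -193 84 -1.634; python3 - <<'E'
from h import *
c,im=shot("wrist","w22")
E
```

```text
at [ 495.5 -266.1   85.1] [-3.091  0.015 -1.697] t 26.33 open 7.6 F [-0.8 -1.4 -2.2]
shift [-74.9  -9.8   2.7] dist 76.0
spin -0.063
```

View pics/w22.png

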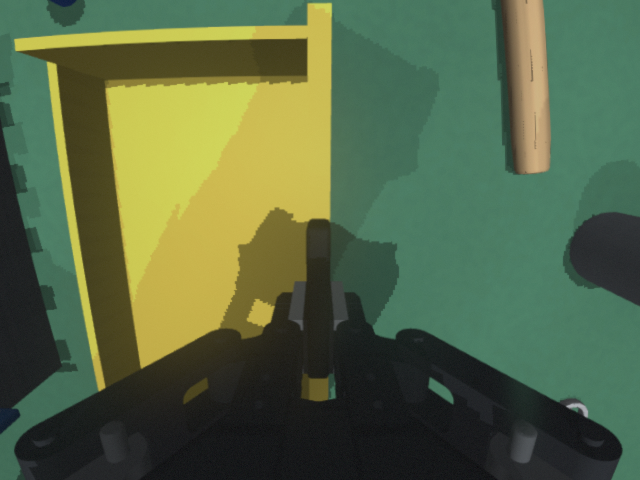

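Emit:
carry_out([
  [-10, -1.3, 0.2, -0.008, 0],
  [-22, -2.9, 0.5, -0.018, 0],
  [-35, -4.6, 0.7, -0.03, 0],
  [-48, -6.3, 1, -0.04, 0],
  [-60, -7.9, 1.2, -0.05, 0],
  [-70, -9.2, 1.4, -0.06, 0],
  [-75, -9.8, 1.5, -0.063, 0],
  [-75, -9.8, 1.5, -0.063, 0],
])

```text
time: 27.05
tcp_pos: [514.7, -194.0, 85.8]
eef_rot: [-3.09, 0.007, -1.632]
wrist_force: [-6.1, -14.0, 0.7]
opening: 7.5
```

```bash
python3 d.py 514.8 -193 84 -1.634; python3 - <<'E'
from h import *
c,im=shot("wrist","w23")
c,im=shot("side","s23"); crop(im,240,150,420,330,3.3,"s23d")
c,im=shot("top","t23"); crop(im,200,150,420,325,3.6,"t23d")
E
```

```text
at [ 514.7 -194.    85.8] [-3.09   0.007 -1.632] t 27.05 open 7.5 F [ -6.1 -14.    0.7]
shift [-1.   0.   1.8] dist 2.0
spin 0.002
```

View pics/w23.png

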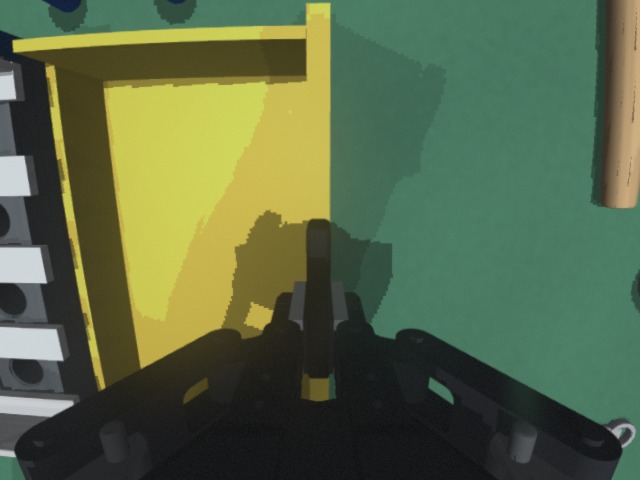

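View pics/s23d.png

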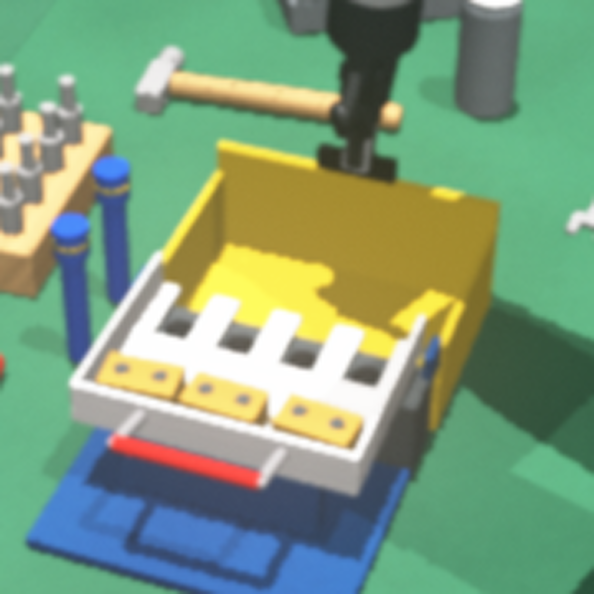

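View pics/t23d.png

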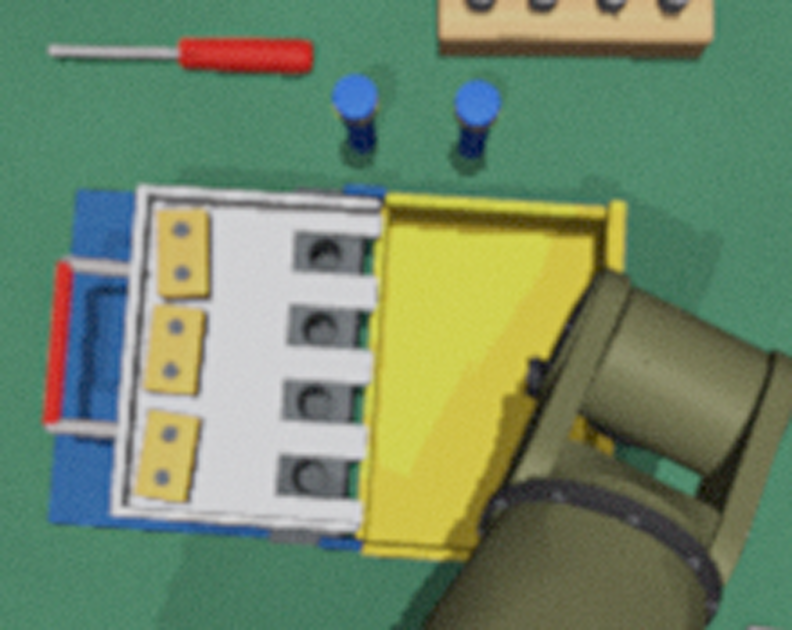

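Emit:
carry_out([
  [-2, 0, 0, 0, 0],
  [-4, 0, 0, 0, 0],
  [-4, 0, 0, 0, 0],
  [-4, 0, 0, 0, 0],
])

```text
time: 27.53
tcp_pos: [514.8, -193.6, 86.9]
eef_rot: [-3.088, 0.002, -1.634]
wrist_force: [-9.2, -29.1, 6.3]
opening: 7.5
```

Emit:
carry_out([
  [2, 0, 0, 0, 0],
  [2, 0, 0, 0, 0.3],
  [2, 0, 0, 0, 0.3],
  [2, 0, 0, 0, 0.3],
  [2, -1, -20, 0, 0.3],
  [2, -3, -55, 0, 0.3],
  [2, -5, -95, 0, 0.3],
  [2, -7, -135, 0, 0.3],
])

```text
time: 28.2
tcp_pos: [514.2, -195.0, 223.6]
eef_rot: [-3.089, 0.003, -1.633]
wrist_force: [0.6, -1.0, 0.3]
opening: 25.5
```

```bash
python3 d.py 537.5 178 290 -1.634; python3 - <<'E'
from h import *
c,im=shot("wrist","w24")
c,im=shot("side","s24"); crop(im,240,150,420,330,3.3,"s24d")
E
```

```text
at [ 514.2 -195.   223.6] [-3.089e+00  3.000e-03 -1.633e+00] t 28.2 open 25.5 F [ 0.6 -1.   0.3]
shift [-373.9   -3.5  -65.3] dist 380.0
spin 0.001
```

View pics/w24.png

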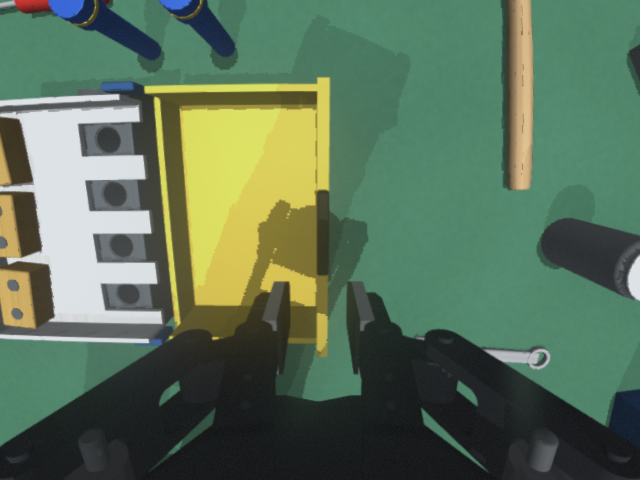

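```bash
python3 - <<'E'
from fit import *
c=cam("wrist")
th=-1.634;R=np.array([[np.cos(th),-np.sin(th)],[np.sin(th),np.cos(th)]]);t=np.array([525.8,-20.4])
def st(uv,z): return (R.T@(onz(c,[uv],z)[0,:2]-t)).round(1)
im=cv2.imread("pics/w24.png"); crop(im,60,60,340,370,2.2,"w24c")
for n,uv,z in [("back top L",(330,78),110),("back bot",(328,356),110),("lip",(141,125),84),("lip",(153,270),84),("tab",(323,232),132),("sleeve2",(121,246),75)]: print(n,st(uv,z))
E
```

```text
back top L [184.6 127.5]
back bot [ 184.7 -125.9]
lip [10.4 94.1]
lip [  8.1 -46.5]
tab [178.9   2.6]
sleeve2 [-27.7 -23.9]
```

View pics/w24c.png

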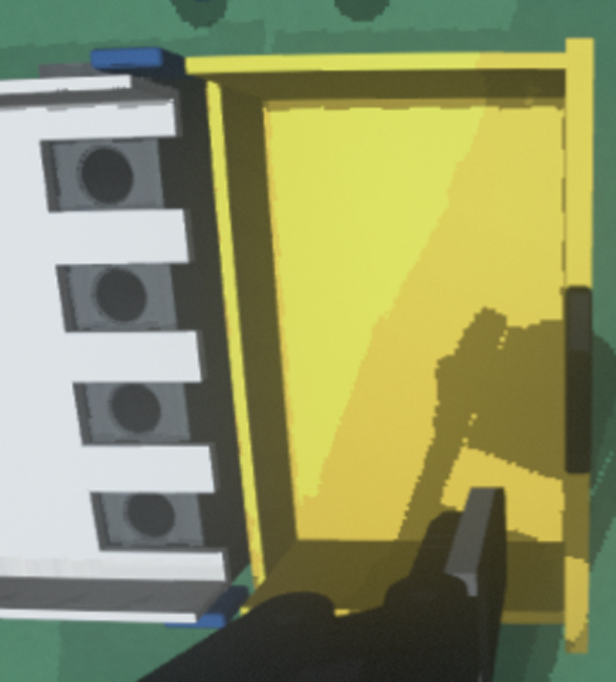

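```bash
python3 - <<'E'
from fit import *
c=cam("wrist")
th=-1.634;R=np.array([[np.cos(th),-np.sin(th)],[np.sin(th),np.cos(th)]]);t=np.array([525.8,-20.4])
def st(u,v,z): return (R.T@(onz(c,[(60+u/2.2,60+v/2.2)],z)[0,:2]-t)).round(1)
for z in(0,40,81,90): print(z,"up",st(92,48,z),st(165,48,z),st(165,68,z),"low",st(245,590,z),st(170,627,z),st(222,627,z))
print("front wall top outer z55:",st(206,80,55),st(254,585,55), "inner",st(222,95,55),st(267,575,55))
print("side corner z85",st(187,58,85), "band",st(162,170,75),st(235,575,75),st(165,170,84),st(228,575,84))
E
```

```text
0 up [-74.5 152.2] [-34.6 150.9] [-35.5 140.9] low [ -18.9 -154.5] [ -69.  -180.4] [ -36.  -179.7]
40 up [-50.3 143.3] [-14.3 142.1] [-15.1 133.1] low [-1.000e-01 -1.337e+02] [ -45.4 -157. ] [ -15.6 -156.4]
81 up [-25.5 134.2] [  6.5 133.1] [  5.8 125.1] low [  19.1 -112.3] [ -21.1 -133.1] [   5.4 -132.4]
90 up [-20.1 132.2] [ 11.1 131.1] [ 10.4 123.3] low [  23.4 -107.6] [ -15.8 -127.8] [  10.  -127.2]
front wall top outer z55: [ 11.3 124.5] [  12.  -122.9] inner [ 18.2 117.8] [  19.5 -117.1]
side corner z85 [ 17.6 128. ] band [-2.4 83.8] [  12.2 -107.4] [ 3.6 83.2] [  13.1 -103. ]
```

View pics/s24d.png

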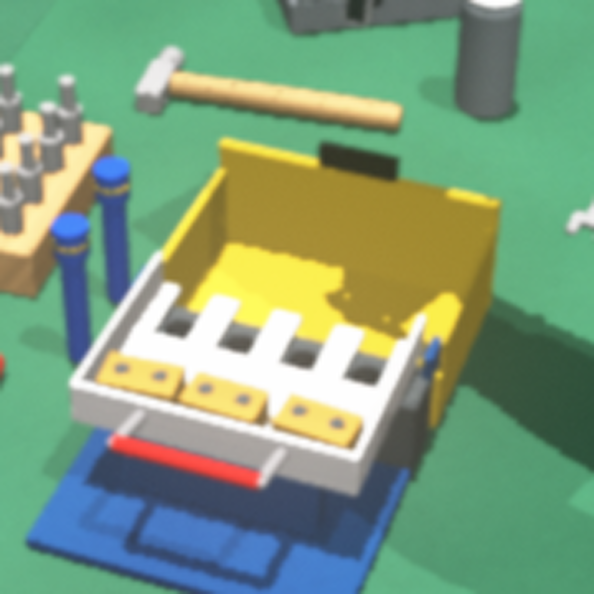

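```bash
python3 d.py 515 -198 84 -1.634; python3 - <<'E'
from h import *
c=cam("wrist"); print(onz(c,[(323,191),(323,273)],132).round(1))
E
```

```text
at [ 516.6 -196.2  228.9] [-3.078e+00 -2.000e-03 -1.633e+00] t 28.3 open 25.7 F [-0.3 -0.5 -0.7]
shift [  1.7  10.7 144.5] dist 145.0
spin 0.001
[[ 550.9 -201.1  132. ]
 [ 481.5 -197.   132. ]]
```

Emit:
carry_out([
  [2.5, 2, 35, 0, 0.45],
  [2.5, 5, 75, 0, 0.45],
  [2.5, 8, 110, 0, 0.45],
  [2.5, 10, 135, 0, 0.45],
  [2.5, 10.5, 144, 0, 0.45],
  [2.5, 10.5, 144, 0, 0.2],
  [2.5, 10.5, 144, 0, 0],
  [2.5, 10.5, 144, 0, 0],
])

```text
time: 28.97
tcp_pos: [516.0, -199.0, 86.4]
eef_rot: [-3.076, -0.002, -1.633]
wrist_force: [0.8, 0.9, -3.1]
opening: 7.0
```

Emit:
carry_out([
  [0, 0, 0, 0, 0],
  [0, 0, 0, 0, 0],
  [0, 0, 0, 0, 0],
  [0, 0, 0, 0, 0],
])

```text
time: 29.3
tcp_pos: [516.2, -199.2, 86.9]
eef_rot: [-3.075, -0.003, -1.633]
wrist_force: [-0.5, -1.8, -2.6]
opening: 7.1
```

```bash
python3 d.py 515 -198 84 -1.634
```

```text
at [ 516.2 -199.2   86.9] [-3.075e+00 -3.000e-03 -1.633e+00] t 29.3 open 7.1 F [-0.5 -1.8 -2.6]
shift [-1.1  1.5  2.8] dist 3.0
spin 0.001
```

Emit:
carry_out([
  [-1, 1, 0, 0, 0],
  [-2.5, 2, 0, 0, 0],
  [-4, 2, 0, 0, 0],
  [-5, 2, 0, 0, 0],
  [-5, 2, 0, 0, 0],
  [-5, 2, 0, 0, 0],
])

```text
time: 29.8
tcp_pos: [514.9, -194.6, 87.2]
eef_rot: [-3.074, -0.004, -1.633]
wrist_force: [0.9, -6.1, -1.5]
opening: 7.4
```

Emit:
carry_out([
  [-2, 0, 0, 0, 0],
  [-4, 0, 0, 0, 0],
  [-5, 0, 0, 0, 0],
  [-5, 0, 0, 0, 0],
])

```text
time: 30.13
tcp_pos: [515.2, -194.0, 88.6]
eef_rot: [-3.072, -0.012, -1.634]
wrist_force: [-7.9, -33.1, 4.1]
opening: 7.7
```

```bash
python3 d.py; python3 - <<'E'
from h import *
c,im=shot("wrist","w25")
c,im=shot("side","s25"); crop(im,300,200,420,320,5,"s25d")
c,im=shot("top","t25"); crop(im,270,190,390,325,4.4,"t25d")
E
```

```text
at [ 515.2 -194.    88.6] [-3.072 -0.012 -1.634] t 30.13 open 7.7 F [ -7.9 -33.1   4.1]
```

View pics/s25d.png

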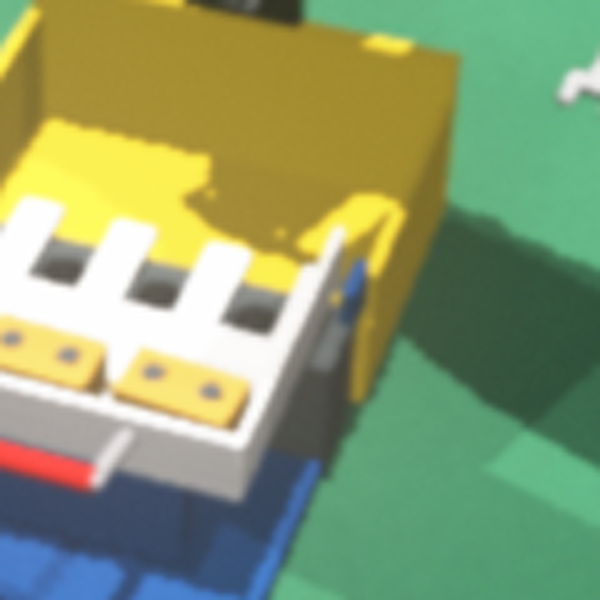

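View pics/t25d.png

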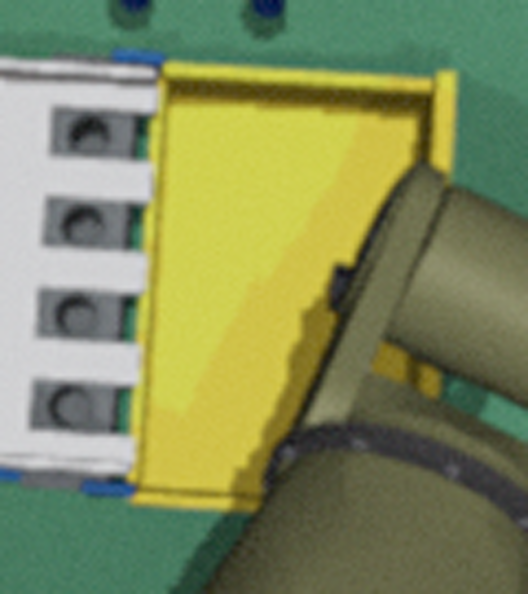

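Emit:
carry_out([
  [0, 0, 0, 0, 0.02],
  [0, 0, 0, 0, 0.25],
  [0, 0, 0, 0, 0.25],
  [0, 0, 0, 0, 0.25],
  [0, 0, 0, 0, 0.25],
])

```text
time: 30.7
tcp_pos: [515.3, -193.5, 88.6]
eef_rot: [-3.072, -0.011, -1.633]
wrist_force: [-0.3, -0.1, -0.7]
opening: 21.4
```

```bash
python3 d.py; python3 - <<'E'
from h import *
c,im=shot("wrist","w26")
c,im=shot("top","t26"); crop(im,270,190,390,325,4.4,"t26d")
E
```

```text
at [ 515.3 -193.5   88.6] [-3.072 -0.011 -1.633] t 30.7 open 21.4 F [-0.3 -0.1 -0.7]
```

View pics/w26.png

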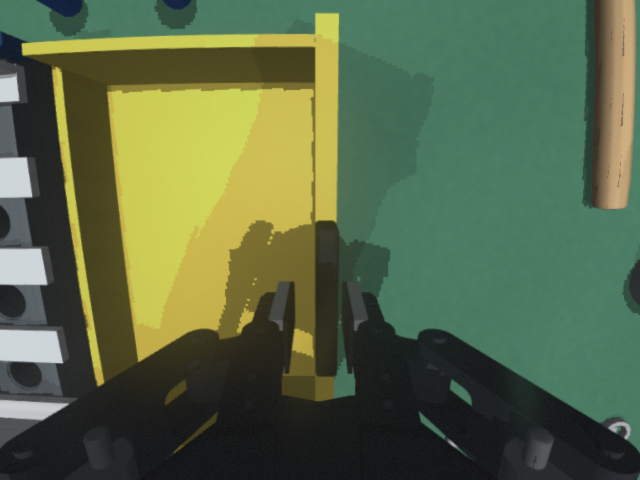

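View pics/t26d.png

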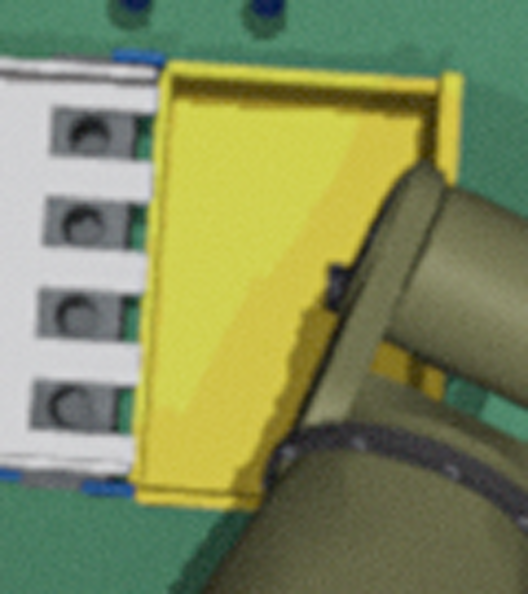

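```bash
python3 d.py 515.3 -193.5 270; python3 d.py 538 178 270 -1.634
```

```text
at [ 515.3 -193.6   88.6] [-3.072 -0.011 -1.633] t 30.8 open 21.7 F [-0.8  0.1 -0.1]
shift [   1.9  -12.7 -181. ] dist 181.0
at [ 515.3 -193.6   88.6] [-3.072 -0.011 -1.633] t 30.8 open 21.7 F [-0.8  0.1 -0.1]
shift [-370.2  -12.4 -185.2] dist 414.0
spin 0.001
```

Emit:
carry_out([
  [0.4, -2.5, -35, 0, 0.4],
  [0.8, -5, -75, 0, 0.4],
  [1.2, -8, -115, 0, 0.4],
  [1.6, -11, -155, 0, 0.4],
  [1.9, -12.7, -183, 0, 0.4],
  [-370, -12.4, -185, 0, 0.4],
  [-370, -12.4, -185, 0, 0.4],
  [-370, -12.4, -185, 0, 0.4],
])

```text
time: 31.47
tcp_pos: [522.6, -67.3, 271.7]
eef_rot: [-3.071, -0.011, -1.635]
wrist_force: [0.6, 0.6, -0.3]
opening: 33.8
```

```bash
python3 d.py 538 178 270 -1.634
```

```text
at [522.6 -67.3 271.7] [-3.071 -0.011 -1.635] t 31.47 open 33.8 F [ 0.6  0.6 -0.3]
shift [-245.8    0.3   -1.1] dist 246.0
spin -0.001
```

Emit:
carry_out([
  [-246, 0, -1, 0, 0.4],
  [-246, 0, -1, 0, 0.4],
  [-246, 0, -1, 0, 0.4],
  [-246, 0, -1, 0, 0.4],
  [-246, 0, -1, 0, 0.4],
  [-246, 0, -1, 0, 0.4],
  [-246, 0, -1, 0, 0.4],
  [-246, 0, -1, 0, 0.4],
])

```text
time: 32.13
tcp_pos: [537.9, 180.0, 269.4]
eef_rot: [-3.072, -0.011, -1.631]
wrist_force: [0.2, -0.1, -0.0]
opening: 34.0
```

```bash
python3 d.py 538 178 150 -1.634; python3 - <<'E'
from h import *
c,im=shot("wrist","w27"); print(proj(c,[[538.3,178.2,115]]).round(0).tolist())
c,im=shot("side","s27")
E
```

```text
at [537.9 180.  269.4] [-3.072 -0.011 -1.631] t 32.13 open 34.0 F [ 0.2 -0.1 -0. ]
shift [  0.6   8.1 119.1] dist 119.0
spin 0.003
[[319.0, 221.0]]
```

View pics/w27.png

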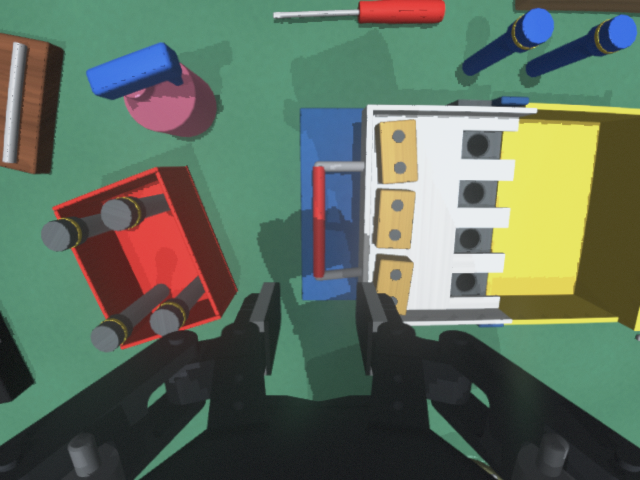

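View pics/s27.png

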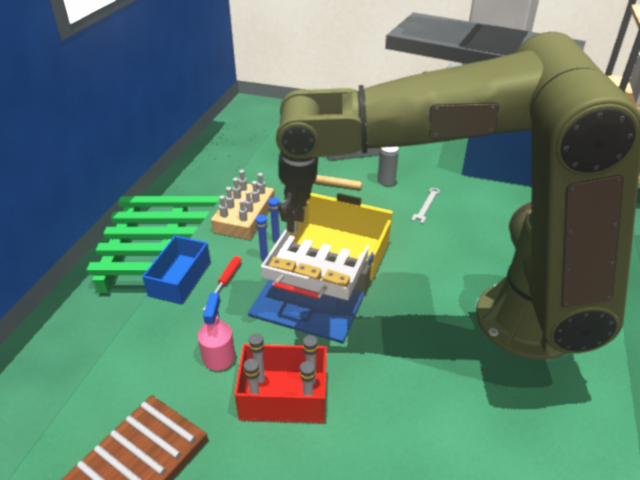

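```bash
python3 d.py 538 178.5 69 -1.634
```

```text
at [538.2 177.7 269.8] [-3.071 -0.011 -1.635] t 32.23 open 34.2 F [ 0.2 -0.8  0.4]
shift [ -3.1  14.4 200.3] dist 201.0
spin -0.001
```

Emit:
carry_out([
  [-0.6, 3, 40, 0, 0.4],
  [-1.2, 6, 80, 0, 0.4],
  [-1.8, 8.5, 120, 0, 0.4],
  [-2.3, 10.5, 148, 0, 0.4],
  [-2.3, 10.5, 148, 0, 0.4],
  [-2.3, 10.5, 148, 0, 0.4],
])

```text
time: 32.73
tcp_pos: [538.2, 177.1, 121.6]
eef_rot: [-3.072, -0.012, -1.636]
wrist_force: [-0.1, -1.0, 1.9]
opening: 34.3
```

```bash
python3 d.py 538 178.5 69 -1.634; python3 - <<'E'
from h import *
c,im=shot("wrist","w28"); print(proj(c,[[538.3,178.2,115]]).round(0).tolist())
E
```

```text
at [538.2 177.1 121.6] [-3.072 -0.012 -1.636] t 32.73 open 34.3 F [-0.1 -1.   1.9]
shift [-2.   3.9 52.5] dist 53.0
spin -0.002
[[318.0, 265.0]]
```

View pics/w28.png

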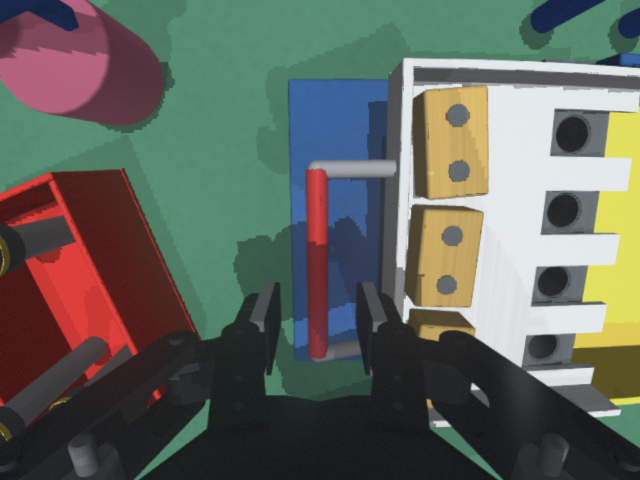

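Emit:
carry_out([
  [-0.5, 1, 18, 0, 0.4],
  [-1, 2, 36, 0, 0.4],
  [-1.4, 3.5, 50, 0, 0.4],
  [-1.4, 3.5, 50, 0, 0.4],
  [-1.4, 3.5, 50, 0, 0.05],
  [-1.4, 3.5, 50, 0, 0.05],
  [-1.4, 3.5, 50, 0, 0.05],
  [-1.4, 3.5, 50, 0, 0.05],
], squeeze=60)

```text
time: 33.45
tcp_pos: [540.4, 177.1, 75.8]
eef_rot: [-3.066, -0.012, -1.636]
wrist_force: [-4.3, -13.0, 7.9]
opening: 9.3
```

```bash
python3 d.py 538 178.5 69 -1.634; python3 - <<'E'
from h import *
c,im=shot("wrist","w29")
c,im=shot("side","s29"); crop(im,230,150,410,330,3.3,"s29d")
E
```

```text
at [540.4 177.1  75.8] [-3.066 -0.012 -1.636] t 33.45 open 9.3 F [ -4.3 -13.    7.9]
shift [-1.3  3.   6.6] dist 7.0
spin -0.002
```

View pics/w29.png

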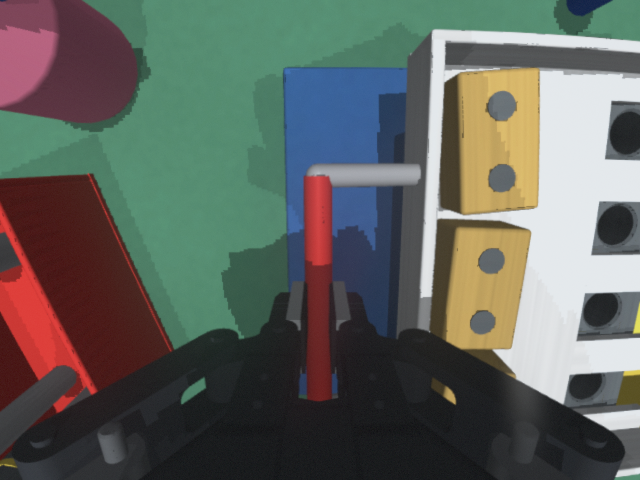

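View pics/s29d.png

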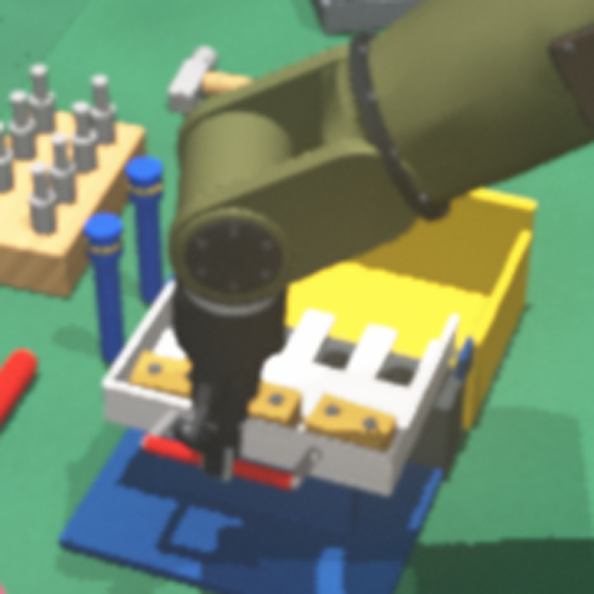

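Emit:
carry_out([
  [2.5, -0.7, -10, 0, 0.05],
  [5, -1.5, -20, 0, 0.05],
  [8, -2.2, -29, 0, 0.05],
  [11.5, -2.9, -39, 0, 0.05],
  [15.5, -3.6, -48, 0, 0.05],
  [19.5, -4.3, -57, 0, 0.05],
  [24.5, -5, -66, 0, 0.05],
  [24.5, -5, -66, 0, 0.05],
], squeeze=80)

```text
time: 34.22
tcp_pos: [539.4, 153.0, 144.7]
eef_rot: [-3.064, -0.012, -1.637]
wrist_force: [-1.7, 5.5, 0.8]
opening: 8.0
```

```bash
python3 d.py; python3 - <<'E'
from h import *
c,im=shot("side","s30"); crop(im,230,150,410,330,3.3,"s30d")
E
```

```text
at [539.4 153.  144.7] [-3.064 -0.012 -1.637] t 34.22 open 8.0 F [-1.7  5.5  0.8]
```

View pics/s30d.png

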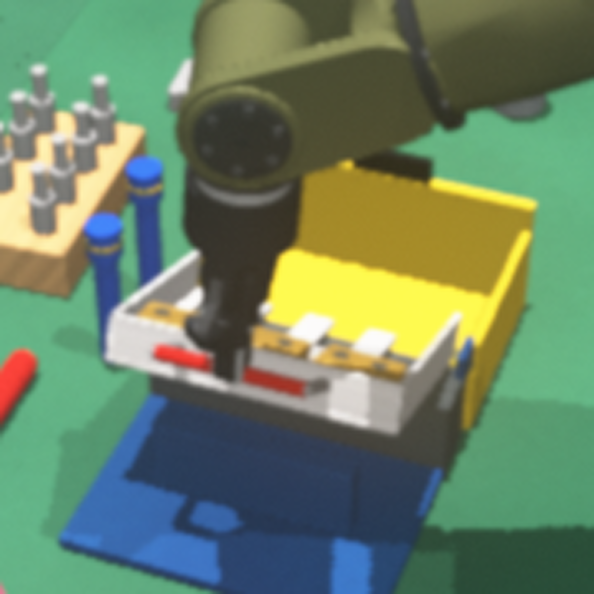

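Emit:
carry_out([
  [5, -0.6, -8.6, 0, 0.05],
  [11, -1.3, -17, 0, 0.05],
  [14, -1.6, -21, 0, 0.05],
  [17, -1.9, -25, 0, 0.05],
  [20, -2.2, -29, 0, 0.05],
  [23.5, -2.5, -33, 0, 0.05],
  [27, -2.8, -36.5, 0, 0.05],
  [30.5, -3, -40, 0, 0.05],
])

```text
time: 34.93
tcp_pos: [537.4, 123.8, 185.3]
eef_rot: [-3.064, -0.01, -1.636]
wrist_force: [-15.3, 7.1, 5.2]
opening: 7.2
```

```bash
python3 d.py; python3 - <<'E'
from h import *
c,im=shot("side","s31"); crop(im,230,150,410,330,3.3,"s31d")
E
```

```text
at [537.4 123.8 185.3] [-3.064 -0.01  -1.636] t 34.93 open 7.2 F [-15.3   7.1   5.2]
```

View pics/s31d.png

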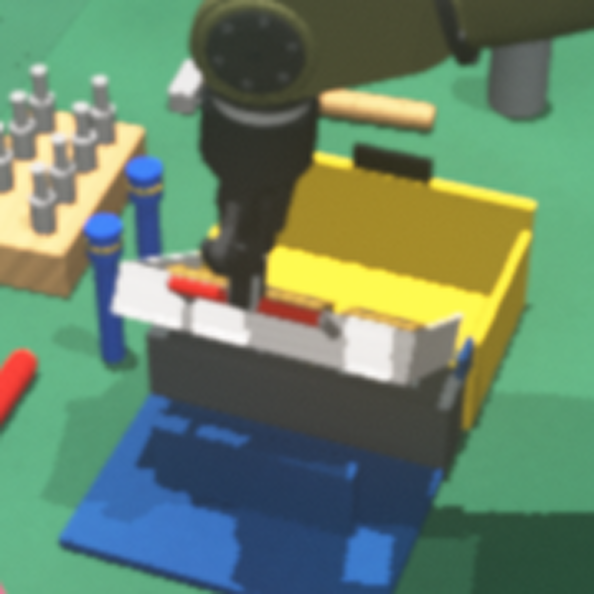

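Emit:
carry_out([
  [-6.5, 2, 7.5, 0, 0.05],
  [-13.3, 3, 15, 0, 0.05],
  [-25, 4.4, 31.6, 0, 0.05],
  [-35, 5.8, 49, 0, 0.05],
  [-43.3, 7.2, 67.5, 0, 0.05],
  [-49.6, 8.7, 86.7, 0, 0.05],
  [-54, 10.2, 106.5, 0, 0.05],
  [-54, 10.2, 106.5, 0, 0.05],
])

```text
time: 35.65
tcp_pos: [539.9, 176.8, 77.0]
eef_rot: [-3.061, -0.01, -1.637]
wrist_force: [8.9, 5.7, -3.0]
opening: 7.5
```

```bash
python3 d.py; python3 - <<'E'
from h import *
c,im=shot("side","s32"); crop(im,230,150,410,330,3.3,"s32d")
c,im=shot("wrist","w32")
E
```

```text
at [539.9 176.8  77. ] [-3.061 -0.01  -1.637] t 35.65 open 7.5 F [ 8.9  5.7 -3. ]
```

View pics/s32d.png

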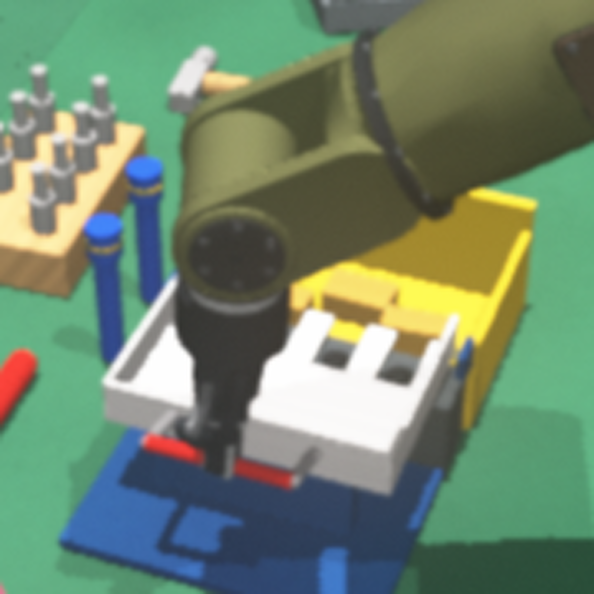

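View pics/w32.png

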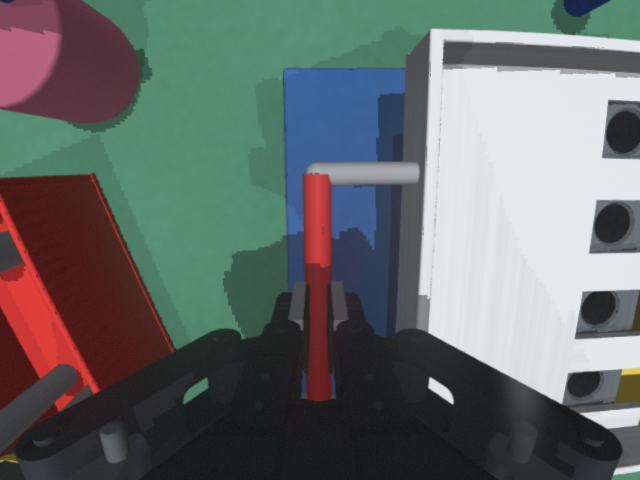

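The blanks have slid off; at least two show in the bin at the side view. The tray is back at level, so I'll release the handle and check.

Emit:
carry_out([
  [0, 0, 0, 0, 0.4],
  [0, 0, 0, 0, 0.4],
  [0, 0, 0, 0, 0.4],
  [0.5, -2, -30, 0, 0.4],
  [1, -5, -65, 0, 0.4],
  [1.5, -8, -105, 0, 0.4],
  [2, -11, -145, 0, 0.4],
  [2.5, -15, -190, 0, 0.4],
])

```text
time: 36.42
tcp_pos: [538.9, 175.6, 267.4]
eef_rot: [-3.062, -0.01, -1.638]
wrist_force: [0.6, -0.3, -0.4]
opening: 34.0
```

```bash
python3 d.py 470 130 290 -1.634; python3 - <<'E'
from h import *
c,im=shot("side","s33"); crop(im,200,150,420,430,2.1,"s33d")
c,im=shot("wrist","w33")
E
```

```text
at [538.9 175.6 267.4] [-3.062 -0.01  -1.638] t 36.42 open 34.0 F [ 0.6 -0.3 -0.4]
shift [ 50.3  63.7 -27.2] dist 86.0
spin -0.004
```

View pics/s33d.png

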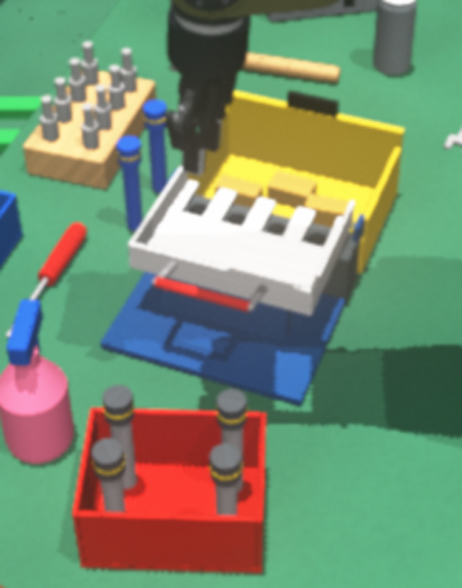

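View pics/w33.png

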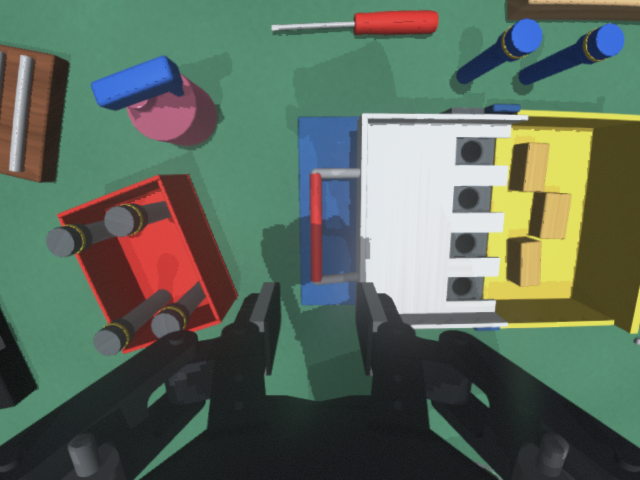

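Emit:
carry_out([
  [35, -2, -20, 0, 0.4],
  [300, -10, -25, 0, 0.4],
  [300, -10, -25, 0, 0.4],
  [300, -10, -25, 0, 0.4],
  [300, -10, -25, 0, 0.4],
  [300, -10, -25, 0, 0.4],
  [300, -10, -25, 0, 0.4],
  [300, -10, -25, 0, 0.4],
])

```text
time: 37.18
tcp_pos: [528.1, -127.8, 300.2]
eef_rot: [-3.051, -0.007, -1.641]
wrist_force: [-0.1, 0.8, -0.3]
opening: 34.1
```

Emit:
carry_out([
  [40, 0, 0, 0, 0.4],
  [40, 0, 0, 0, 0.4],
  [40, 0, 0, 0, 0.4],
])

```text
time: 37.43
tcp_pos: [524.7, -169.5, 299.8]
eef_rot: [-3.052, -0.007, -1.644]
wrist_force: [-1.1, 0.6, 0.5]
opening: 33.8
```

```bash
python3 d.py; python3 - <<'E'
from fit import *
c,im=shot("side","s34"); crop(im,200,150,420,430,2.1,"s34d")
c,im=shot("wrist","w34")
E
```

```text
at [ 524.7 -169.5  299.8] [-3.052 -0.007 -1.644] t 37.43 open 33.8 F [-1.1  0.6  0.5]
```

View pics/w34.png

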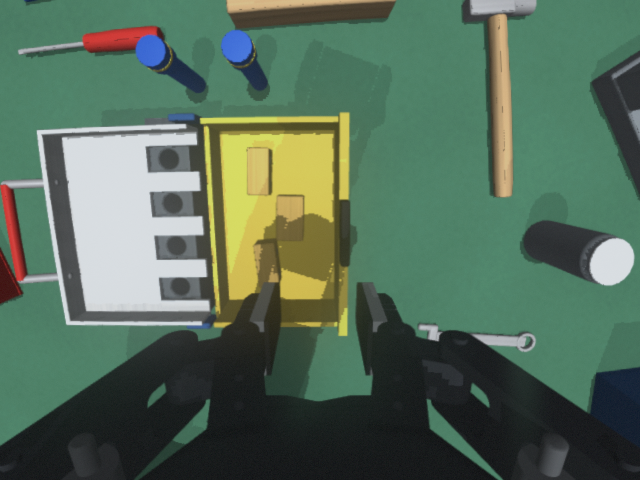

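View pics/s34d.png

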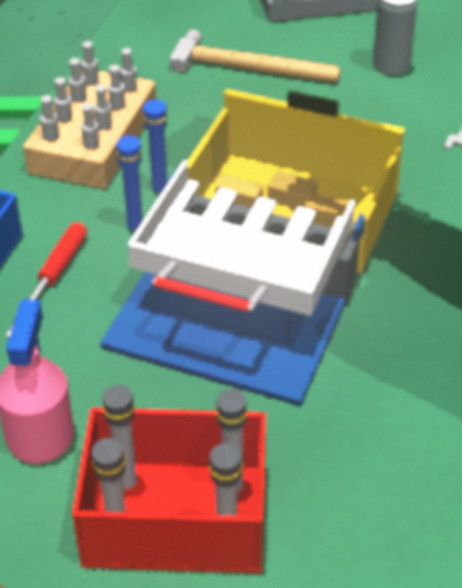

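```bash
python3 -c "
from plant import robot
print(robot.job_done(), robot.get_obs()['time'])"
```

```text
the job is handed in; nothing more can be done
the job is handed in; nothing more can be done
```

The job is handed in, and I expect a pass; `job_done` reports no verdict. I drew all four pins and stood them in the caddy, and pulled the bin up to the lip. I then raised the tray to about 0.6 rad, and all three blanks (only three were present) slid into the bin. I lowered the tray again at about 36 s.

- **Last checks:** the side and wrist pictures show four pins upright in the caddy, three blanks on the bin floor, and the tray empty and level. The hand is clear at about 300 mm, and the bystanders look unmoved, though I did not measure them.
- **First grasp missed:** the fingertips sat about 30 mm higher than the reported TCP implied, so my first close on pin2 caught nothing. I lowered every later grasp to allow for this.
- **Camera disagreement:** the top camera was about 6 mm off in y from the side and wrist cameras. I used the latter two.
- **Bin not fully in:** it met resistance (29–33 N) before its front reached the hinge line, probably at the blue side brackets. It sprang back a few millimetres on release and ended at roughly x = 95–100 mm, inside the 120 mm limit.
- **Tool tilt:** the tool drifted to about 0.09 rad off vertical over the run, without consequence.

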